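# Program pick modules and hang them on the rail

### The job

Take every pick module out of its foam cutout by raising its studded end first, turn it over and lay it window down on the black programming pad. When all of them lie flat on the pad, let go of, press the green button fully, then hang every module on the rail, its hook lifted over the lip and lowered until it is fully seated behind it, window facing away from the rail. Leave the bin, bottle, carton and screwdriver alone.

Things in the scene. Friction and masses are not known exactly. Their poses are not given: they have to be found in the camera images.
- foam: Fixed red tray with dark foam, 176 x 326 mm, rim 30 mm high; origin under its middle, z up. Three cutouts at y = -95, 0, +95 mm. A module lies in one window up, hook edge towards +x, studs at x = 35, z = 46 mm. Walls beside it (1.5 mm clearance, x = -50 to 17) are 60 mm high; around the studs (x = 18 to 80) the foam is cut away to z = 8 mm, leaving 30 mm for a finger at each stud.
- foam_toe (a point): Edge of the foam overhang at the middle cutout (x = -50, z = 45 to 50 mm in the tray's frame; all cutouts alike). It covers the module's toe, and two small sills stop the hook edge, so a module cannot rise level or slide out: raise the stud end straight up and it tilts about its bottom edge by some 20 degrees, drawing its toe out.
- pad: Fixed black programming pad, a flat rubber slab 150 x 350 mm, 6 mm thick, with three blue outlines (105 x 52 mm) at y = -115, 0, +115 mm; a module may lie anywhere on it, wholly over the pad. Origin under its middle, z up. A green push button stands off its +x edge.
- go (a joint): Travel of the green push button, m: 0 = up, 0.006 = fully pressed, spring return, about 5 N at full travel.
- go_top (a point): Middle of the top of the green button (30 mm diameter), pressed straight down.
- rail: Fixed aluminium hanging rail, 380 mm long along its y, z up. Origin on the table under the middle of its lip, an upright plate 5 mm thick (x = -2.5 to 2.5) from z = 55 to 150 mm. Behind it (+x) an open channel 18 mm wide for the hooks, floor at z = 120, rear wall up to z = 135 mm. Windows of hung modules look to -x.
- rail_lip (a point): Middle of the lip's top edge. On a seated module the stud axis is about 8 mm below this edge and 20 to 27 mm in front of it (-x of the rail). Fingers beside the studs clear the rail's face. Modules may hang anywhere along the lip; feet of the rail stand at its ends behind the face.
- module0: White module, orange lamp dot on its front, 0.18 kg; None if absent. Origin midway between two black side studs (14 mm discs, 60 mm over their ends, turning freely on one axle); y along the studs, x to the top edge, z out of the window. Body x = -78 to 14, y = -24 to 24, z = -18 (back) to 22 (front) mm; grey toe x = -92 to -78, z = -18 to -6. Held by the studs it swings down and hangs plumb, x up.
- module0_hook (a point): Tip of the steel hook's leg on the back of module0. Hook 26 mm wide: a bridge at x = 8 to 14 reaching back to z = -34, and a leg at z = -34 to -29, x = -14 to 14 (module frame, mm); between back and leg a gap of 11 mm, open to the module's bottom. The bridge rests on the lip's top when seated.
- module0_window (a point): Middle of the front face (window side) of module0: x = -32, z = 22 mm in its frame. Laid window down on the pad, the stud axis is 22 mm above the pad.
- module1: White module, green lamp dot on its front, 0.18 kg; None if absent. Origin midway between two black side studs (14 mm discs, 60 mm over their ends, turning freely on one axle); y along the studs, x to the top edge, z out of the window. Body x = -78 to 14, y = -24 to 24, z = -18 (back) to 22 (front) mm; grey toe x = -92 to -78, z = -18 to -6. Held by the studs it swings down and hangs plumb, x up.
- module1_hook (a point): Tip of the steel hook's leg on the back of module1. Hook 26 mm wide: a bridge at x = 8 to 14 reaching back to z = -34, and a leg at z = -34 to -29, x = -14 to 14 (module frame, mm); between back and leg a gap of 11 mm, open to the module's bottom. The bridge rests on the lip's top when seated.
- module1_window (a point): Middle of the front face (window side) of module1: x = -32, z = 22 mm in its frame. Laid window down on the pad, the stud axis is 22 mm above the pad.
- module2: White module, blue lamp dot on its front, 0.18 kg; None if absent. Origin midway between two black side studs (14 mm discs, 60 mm over their ends, turning freely on one axle); y along the studs, x to the top edge, z out of the window. Body x = -78 to 14, y = -24 to 24, z = -18 (back) to 22 (front) mm; grey toe x = -92 to -78, z = -18 to -6. Held by the studs it swings down and hangs plumb, x up.
- module2_hook (a point): Tip of the steel hook's leg on the back of module2. Hook 26 mm wide: a bridge at x = 8 to 14 reaching back to z = -34, and a leg at z = -34 to -29, x = -14 to 14 (module frame, mm); between back and leg a gap of 11 mm, open to the module's bottom. The bridge rests on the lip's top when seated.
- module2_window (a point): Middle of the front face (window side) of module2: x = -32, z = 22 mm in its frame. Laid window down on the pad, the stud axis is 22 mm above the pad.
- bolt_bin: Small red stock bin with bolts, 120 x 90 x 60 mm, a bystander; origin under its middle.
- cleaner: White bottle with a blue cap, 60 mm across, 160 mm tall, a bystander; origin under its middle.
- carton: Cardboard carton 100 x 70 x 60 mm, a bystander; origin under its middle.
- driver: Screwdriver lying on the bench, a bystander.
Mind the look-alikes: they are no part of the job. Leave any purple look-alike of the module0 alone.

How it is judged:
By the outcome, as a careful person would: the job done as asked, in the order asked, and still so for the second after the job is handed in, with the robot touching nothing.
Of module0, module1, module2 only 2 to 3 are there at a start; the rules pass over those that are not, and their reading is None.
At some moment in a run one of module0, module1, module2 may be knocked a few centimetres aside while the robot is not near it.
It also fails if it takes over 210 s, if anything falls off the work surface, if the arm or the gripper's body presses on something with over 40 N, if the wrist force passes 120 N, or if a joint passes its speed limit or range.

### The arm

A 6-joint arm with a two-finger parallel gripper is mounted at the origin on the work surface. World frame = base frame: x ahead of the robot, y to its left, z up, the work surface at z = 0. Lengths are in m, angles in rad, forces in N, time in s.
With the tool pointing down it reaches from about 0.375 to 0.825 m from the base axis. Payload 5.5 kg.
Tool frame: the origin (TCP) lies where the fingers leave the gripper's body, on its centre line; the fingertips stand 73 mm ahead of it and the grasp point (between the pads) lies 54 mm ahead of it; z points along the fingers, y is the direction in which the jaws open and shut (so a half turn about z gives the same grasp; the last joint's range is limited). The gripper opens to 85 mm and grips with 20 to 120 N. Pads are 22 mm wide; open, the fingers measure 114 mm over their backs; the gripper's body (76 mm by 85 mm) begins 54 mm behind the grasp point. The pads swing forward as they close: fully open they stand 13 mm farther back than shut.
Start: joints at [1.174, 0.314, -0.047, 1.21, 0, 1.571], TCP at [0.232, 0.553, 0.304] pointing down, gripper open.
Joint ranges: [-2.67, 2.67], [-0.69, 1.73], [-1.03, 1.25], [-2.08, 2.16], [-1.42, 1.45], [-3.14, 3.14]. Speed limits (rad/s): [2.39, 2.39, 3.01, 3.14, 3.14, 3.14].

### API

Orientations are given as a rotation vector (axis times angle).
In Python, from plant import bot gives the robot as it stands.
- The arm moves only by the tool apply_moves, never from a script. Its argument "steps" is a list of rows, each a list of 7 numbers: the turn, a rotation vector about the tool's x, y, z in rad, then the shift along the tool's x, y, z in cm, then the gripper command: -1 is fully open, 1 is shut, values between are in proportion. In form: [[rx, ry, rz, dx, dy, dz, hand], ...]. A call has 1 to 20 rows; each row shifts and turns the commanded pose from where the row before left it, along the tool's axes as they then stand; what a row does not reach is not made up. A row lasts 1/10 s, in which the tool goes at most 50 mm and 8.59 degrees, less where a joint would pass 70% of its speed; a pose out of reach is approached as far as the arm can. A call with a gripper value outside its range is refused whole. The fingers move at their own pace and stop on an object; "newtons" is the grip in N (left out, the last holds). Time passes only in rows, so rows that do not move let the fingers close. It gives the time, the measured TCP pose, the force and the opening at its end, in the units of the state.
- bot.sense(): the state, without advancing time (a new reading comes with each control period).
- bot.capture(name): name is "scene" or "top" or "wrist"; returns the picture (384x512x3 uint8, blue, green, red); there is no depth.
- bot.calibration(name): a dict with "mtx" (3x3 intrinsics, pixels), "dist" ([k1, k2, p1, p2, k3] as OpenCV has them; the pictures are not rectified), "R" (3x3) and "t" (3): a world point X has camera coordinates R X + t; the wrist camera has in their place "hand_eye" (4x4, takes a point from camera to tool coordinates, whose origin is the TCP and whose axes are the flange's). Camera axes: x right, y down, z forward; pixel columns grow to the right and rows downward; lengths in m; the calibration is good to about 2 mm. A picture is of the moment at which its call begins: read the wrist's pose just before it. calibration takes no time and is no camera call.
- bot.finish_job(): hands the job in, once; it reports no verdict.
The state is a dict: "clock": time; "joints": joint angles; "joint_velocities": joint speeds; "joint_torque": joint torques, N m; "tcp_pos": TCP position; "tcp_rot": TCP orientation; "wrist_force": force on the tool from outside, world axes, zero at the start; "wrist_torque": the same for the moment, N m; "gripper_width": finger opening in m.
Only numpy, scipy, OpenCV 4.12 (cv2) and the standard library are available. Lean on these libraries where they do the work, as an engineer would, in place of code of your own. Each camera call takes 0.05 s, during which the arm holds its last target. There are 200 camera calls.

## Working session

There is one attempt and no reset: what is moved stays moved. The work goes in short steps, Python scripts to look and compute and a tool call to move; the robot and the scene stay as the last step left them, time stands still between calls to the robot, and variables do not carry over. Pictures are saved under pics/ and viewed, about 12 in all and at most 16, crops included, and the job is handed in when it is done.

Besides the shell and the picture viewer there is one more tool, called after "Request:" as name([rows], argument=value, ...), one row to a line, values as JSON. apply_moves: Moves the arm, as the interface text tells. Its arguments: {"type":"object","properties":{"steps":{"type":"array","items":{"type":"array","items":{"type":"number"}}},"newtons":{"type":"number"}},"required":["steps"]}

```bash
ls; mkdir -p pics; python3 - <<'E'
from plant import bot
import cv2,numpy as np
s=bot.sense();print({k:np.round(v,3).tolist() for k,v in s.items()})
for n in("scene","top"):
    im=bot.capture(n);cv2.imwrite(f"pics/{n}0.png",im)
    c=bot.calibration(n);print(n,np.round(c["mtx"],1).tolist(),np.round(c["dist"],3),(-c["R"].T@c["t"]).round(3),c["R"].round(2).tolist())
print(bot.calibration("wrist"))
a=cv2.imread("pics/scene0.png");b=cv2.imread("pics/top0.png")
E
```

```text
pics
{'clock': 0.0, 'joints': [1.174, 0.314, -0.048, 1.21, 0.0, 1.571], 'joint_velocities': [-0.001, 0.001, 0.002, 0.001, 0.001, -0.0], 'joint_torque': [0.001, -53.958, 33.975, 0.019, 0.0, -0.0], 'tcp_pos': [0.232, 0.553, 0.303], 'tcp_rot': [-0.619, -3.08, 0.003], 'wrist_force': [0.233, 0.009, -0.21], 'wrist_torque': [-0.005, 0.026, 0.008], 'gripper_width': 0.085}
scene [[449.4, 0.0, 253.2], [0.0, 449.4, 190.1], [0.0, 0.0, 1.0]] [-0.05  0.    0.    0.    0.  ] [1.182 0.981 1.098] [[-0.83, 0.55, 0.02], [0.35, 0.55, -0.76], [-0.43, -0.63, -0.65]]
top [[439.6, 0.0, 261.9], [0.0, 439.6, 198.8], [0.0, 0.0, 1.0]] [0.015 0.    0.    0.    0.   ] [ 0.24  -0.013  1.777] [[-0.02, -1.0, -0.01], [-0.99, 0.02, -0.17], [0.17, 0.01, -0.99]]
{'mtx': array([[278.59187665,   0.        , 254.28495615],
       [  0.        , 278.59187665, 190.32665801],
       [  0.        ,   0.        ,   1.        ]]), 'dist': array([-0.06671484,  0.        ,  0.        ,  0.        ,  0.        ]), 'hand_eye': array([[-1.32754178e-03, -9.48178710e-01, -3.17734751e-01,
         8.03790425e-02],
       [ 9.99998779e-01, -9.96936360e-04, -1.20309890e-03,
        -3.77072313e-04],
       [ 8.23991436e-04, -3.17735960e-01,  9.48178876e-01,
        -6.99479262e-02],
       [ 0.00000000e+00,  0.00000000e+00,  0.00000000e+00,
         1.00000000e+00]])}
```

View pics/scene0.png

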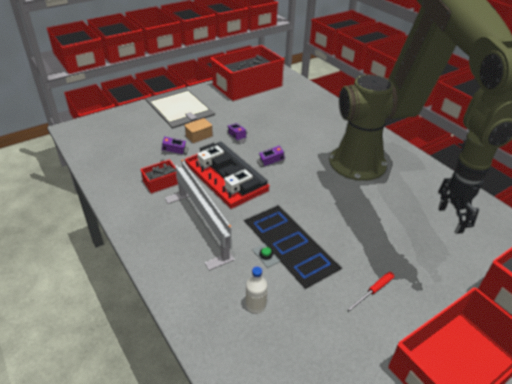

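View pics/top0.png

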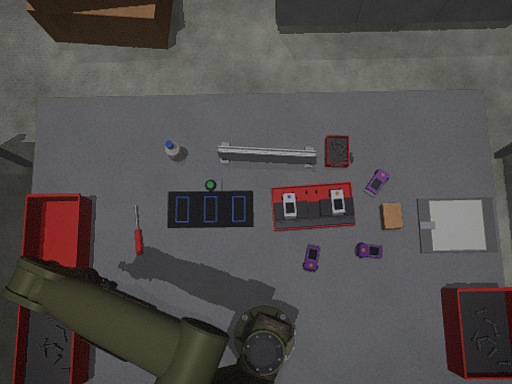

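Two modules are in the foam: the left cutout at top pixel (290,207) and the right at (337,203). The middle cutout looks empty. The pad is at (210,209), the button at (210,185) and the rail at (267,155). Purple look-alikes lie around them.

```bash
cat > h.py <<'E'
from plant import bot
import cv2,numpy as np
from scipy.spatial.transform import Rotation as Ro
def cam(n,s=None):
    c=bot.calibration(n)
    if n=="wrist":
        s=s or bot.sense(); T=np.eye(4);T[:3,:3]=Ro.from_rotvec(s["tcp_rot"]).as_matrix();T[:3,3]=s["tcp_pos"]
        M=np.linalg.inv(T@c["hand_eye"]); c["R"],c["t"]=M[:3,:3],M[:3,3]
    return c
def ray(c,p):
    u=cv2.undistortPoints(np.array([[p]],float),c["mtx"],c["dist"])[0,0]
    d=c["R"].T@np.r_[u,1]; return -c["R"].T@c["t"],d/np.linalg.norm(d)
def onz(c,p,z):
    o,d=ray(c,p); return o+d*(z-o[2])/d[2]
def tri(*cp):
    A=np.zeros((3,3));b=np.zeros(3);R=[ray(*x) for x in cp]
    for o,d in R: P=np.eye(3)-np.outer(d,d);A+=P;b+=P@o
    X=np.linalg.solve(A,b); return X,[np.linalg.norm((np.eye(3)-np.outer(d,d))@(X-o)) for o,d in R]
def proj(c,X): return cv2.projectPoints(np.array(X,float).reshape(-1,3),cv2.Rodrigues(c["R"])[0],c["t"],c["mtx"],c["dist"])[0][:,0]
def blobs(im,lo,hi,amin=8,roi=None):
    h=cv2.cvtColor(im,cv2.COLOR_BGR2HSV);m=cv2.inRange(h,np.array(lo),np.array(hi))
    if roi: z=np.zeros_like(m);x0,y0,x1,y1=roi;z[y0:y1,x0:x1]=255;m&=z
    k=cv2.findContours(m,cv2.RETR_EXTERNAL,cv2.CHAIN_APPROX_NONE)[0]
    return [x for x in k if cv2.contourArea(x)>=amin]
E
python3 - <<'E'
from h import *
T=cv2.imread("pics/top0.png");S=cv2.imread("pics/scene0.png");ct=cam("top");cs=cam("scene")
for n,im,c,roi in(("top",T,ct,(160,140,380,240)),("scene",S,cs,(140,130,345,290))):
    for nm,lo,hi,z in(("blue",(105,120,60),(130,255,255),.006),("green",(45,100,40),(85,255,255),.03),("red",(0,150,80),(8,255,255),.03),("red2",(172,150,80),(180,255,255),.03)):
        for k in blobs(im,lo,hi,12,roi):
            r=cv2.minAreaRect(k);print(n,nm,np.round(r[0],1),np.round(r[1],1),round(r[2]),onz(c,r[0],z).round(3))
            if cv2.contourArea(k)>1000:print("  corners",[onz(c,p,z).round(3)[:2].tolist() for p in cv2.boxPoints(r)])
a=cv2.resize(T[135:240,160:365],None,fx=3.9,fy=3.9,interpolation=cv2.INTER_CUBIC);cv2.imwrite("pics/tcrop.png",a)
E
```

```text
top blue [238.5 208.5] [25. 13.] 90 [0.502 0.095 0.006]
top blue [210. 209.] [26. 14.] 90 [0.502 0.211 0.006]
top blue [181.5 209. ] [26. 13.] 90 [0.505 0.327 0.006]
top blue [168.8 143.8] [6.4 5.7] 45 [0.781 0.384 0.006]
top green [209.5 184.5] [7. 7.] 90 [0.599 0.21  0.03 ]
top red [304.5 227.5] [ 1.6 37.1] 86 [ 0.417 -0.169  0.03 ]
top red [311.  191.9] [18.5 80.4] 83 [ 0.561 -0.2    0.03 ]
top red [326.5 152. ] [ 1. 22.] 0 [ 0.726 -0.269  0.03 ]
scene blue [257. 271.] [8. 8.] 90 [0.663 0.252 0.006]
scene blue [311.9 264.9] [16.6 34.5] 61 [0.504 0.325 0.006]
scene blue [290.1 242.2] [14.8 33.1] 63 [0.504 0.21  0.006]
scene blue [270.5 221.5] [13.7 32.1] 66 [0.503 0.096 0.006]
scene green [266.  251.5] [ 9. 10.] 90 [0.607 0.218 0.03 ]
scene red [159.1 176.1] [25.2 32.9] 71 [ 0.733 -0.311  0.03 ]
scene red [222.2 184.8] [86.7 35. ] 23 [ 0.557 -0.139  0.03 ]
```

View pics/tcrop.png

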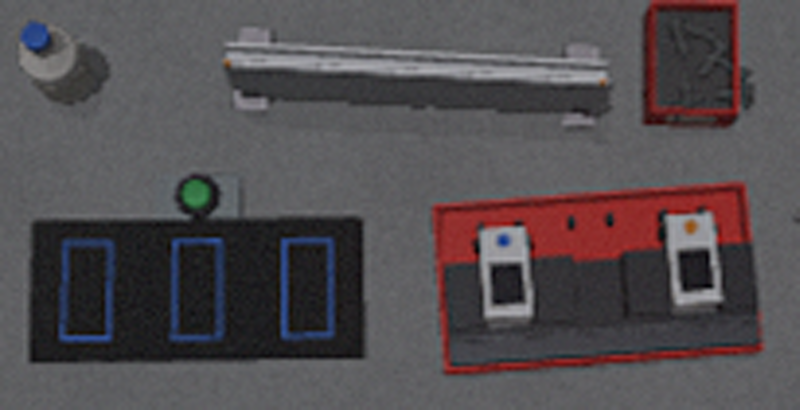

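The crop shows module2 (blue dot) at the tray's +y cutout and module0 (orange dot) at its -y cutout. The rail's lip is on the robot side with the channel behind it, at crop (228,63) to (604,82).

```bash
cat >> h.py <<'E'
def rel(pos,R):
    """turn (rad, tool axes) and the shift (cm) in the tool axes after the turn"""
    s=bot.sense();R0=Ro.from_rotvec(s["tcp_rot"]).as_matrix()
    return (Ro.from_matrix(R0.T@R).as_rotvec().round(4),(R.T@(np.array(pos)-s["tcp_pos"])*100).round(2))
def down(yaw): # tool y along (-sin,cos), z down, x = y x z
    y=np.array([-np.sin(yaw),np.cos(yaw),0]);z=np.array([0,0,-1.]);return np.c_[np.cross(y,z),y,z]
E
python3 - <<'E'
from h import *
ct=cam("top");cs=cam("scene")
print(Ro.from_rotvec(bot.sense()["tcp_rot"]).as_matrix().round(3))
f=lambda x,y,z:onz(ct,(160+x/3.9-.37,135+y/3.9-.37),z).round(4)
print("rail",f(228,63,.15),f(604,82,.15))
print("tray",f(433,207,.03),f(745,184,.03),f(762,350,.03),f(446,373,.03))
print("dots",f(503,240,.068),f(690,227,.068))
print("pad",f(32,220,.006),f(362,218,.006),f(364,358,.006),f(31,360,.006))
R=down(0.07)
for p in((.55,-.1,.3),):print(rel(p,R),rel(p,down(.07+np.pi)))
E
```

```text
[[-0.922  0.386 -0.001]
 [ 0.386  0.922 -0.001]
 [ 0.    -0.002 -1.   ]]
rail [0.7057 0.1623 0.15  ] [ 0.6789 -0.2055  0.15  ]
tray [ 0.5812 -0.0375  0.03  ] [ 0.5991 -0.3617  0.03  ] [ 0.4259 -0.3701  0.03  ] [ 0.4084 -0.0471  0.03  ]
dots [ 0.5384 -0.107   0.068 ] [ 0.5481 -0.2964  0.068 ]
pad [0.5803 0.3844 0.006 ] [0.5756 0.037  0.006 ] [0.4278 0.0371 0.006 ] [0.4323 0.3828 0.006 ]
(array([-1.500e-03, -4.000e-04, -4.668e-01]), array([-27.18, -67.37,   0.31])) (array([-5.0000e-04,  2.1000e-03,  2.6748e+00]), array([27.18, 67.37,  0.31]))
```

Request:
apply_moves([
  [0,0,-0.113,0,0,0,-1],
  [0,0,-0.113,0,0,0,-1],
  [0,0,-0.113,0,0,0,-1],
  [0,0,-0.113,0,0,0,-1],
  [0,0,0,-1.24,-4.59,0,-1],
  [0,0,0,-1.24,-4.59,0,-1],
  [0,0,0,-1.24,-4.59,0,-1],
  [0,0,0,-1.24,-4.59,0,-1],
  [0,0,0,-1.24,-4.59,0,-1],
  [0,0,0,-1.24,-4.59,0,-1],
  [0,0,0,-1.24,-4.59,0,-1],
  [0,0,0,-1.24,-4.59,0,-1],
  [0,0,0,-1.24,-4.59,0,-1],
  [0,0,0,-1.24,-4.59,0,-1],
  [0,0,0,-1.24,-4.59,0,-1],
  [0,0,0,-1.24,-4.59,0,-1],
  [0,0,0,-1.24,-4.59,0,-1],
  [0,0,0,-1.24,-4.59,0,-1],
  [0,0,0,-1.24,-4.59,0,-1],
  [0,0,0,-1.24,-4.59,0,-1],
])

```text
clock: 2.1
tcp_pos: [0.4705, -0.171, 0.3037]
tcp_rot: [0.086, -3.14, -0.0]
wrist_force: [1.1, 0.5, 0.5]
gripper_width: 0.0855
```

Request:
apply_moves([
  [0,0,0,-1.2,-4.6,0,-1],
  [0,0,0,-1.2,-4.6,0,-1],
  [0,0,0,0,0,0,-1],
  [0,0,0,0,0,0,-1],
])

```text
clock: 2.5
tcp_pos: [0.4991, -0.2602, 0.3029]
tcp_rot: [0.083, -3.139, -0.002]
wrist_force: [-0.2, 0.3, 0.3]
gripper_width: 0.0857
```

```bash
cat >> h.py <<'E'
import json
def snap(name):
    s=bot.sense();im=bot.capture("wrist");cv2.imwrite(f"pics/{name}.png",im)
    json.dump({k:np.array(s[k]).tolist() for k in("tcp_pos","tcp_rot")},open(f"pics/{name}.json","w"));return im,cam("wrist",s)
def load(name): return cv2.imread(f"pics/{name}.png"),cam("wrist",json.load(open(f"pics/{name}.json")))
E
python3 -c "
from h import *
snap('w1');s=bot.sense();print(s['tcp_pos'].round(4),s['joints'].round(2),s['clock'])"
```

```text
[ 0.499  -0.2592  0.3032] [-0.48  0.24 -0.14  1.19  0.   -0.53] 2.55
```

Request:
apply_moves([
  [0,0,0,0,4,0,-1],
  [0,0,0,0,4,0,-1],
  [0,0,0,0,4,0,-1],
  [0,0,0,0,0,0,-1],
  [0,0,0,0,0,0,-1],
])

```text
clock: 3.05
tcp_pos: [0.4925, -0.1379, 0.3043]
tcp_rot: [-0.092, 3.14, -0.001]
wrist_force: [0.6, 0.5, -0.1]
gripper_width: 0.0854
```

```bash
python3 -c "
from h import *
a,_=snap('w2');b,_=load('w1')
cv2.imwrite('pics/w12.png',np.hstack([b[40:,60:460],a[40:,60:460]]))"
```

```text
(no output)
```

View pics/w12.png

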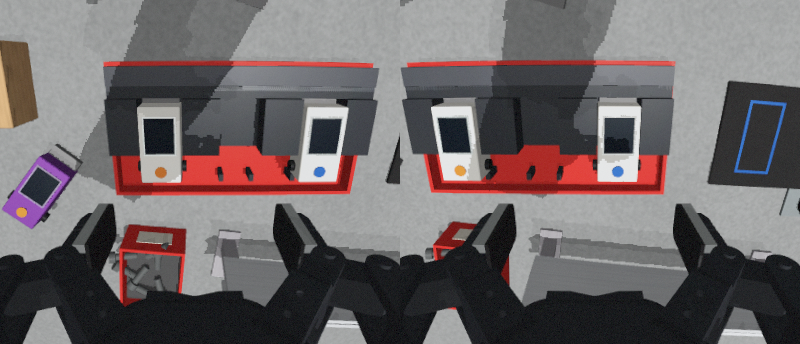

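The pair of wrist views shows module0 (orange) left at crop (160,140), module2 (blue) at (320,145), and the red rim fully visible. The rail is partly hidden behind the fingers.

```bash
python3 - <<'E'
from h import *
D={}
for n in("w1","w2"):
    im,c=load(n);D[n]={'c':c}
    for nm,lo,hi in(("orange",(8,140,120),(20,255,255)),("blue",(100,140,120),(125,255,255))):
        ks=[k for k in blobs(im,lo,hi,40,(130,170,420,240)) if cv2.contourArea(k)<400]
        D[n][nm]=[cv2.minEnclosingCircle(k)[0] for k in ks]
        print(n,nm,np.round(D[n][nm],1).tolist(),[cv2.contourArea(k) for k in ks])
    hsv=cv2.cvtColor(im,cv2.COLOR_BGR2HSV)
    m=((hsv[...,1]<45)&(hsv[...,2]>170)).astype(np.uint8)*255; m[:135]=0;m[228:]=0;m[:,:150]=0;m[:,430:]=0
    D[n]['f']=[]
    for k in cv2.findContours(m,0,1)[0]:
        if cv2.contourArea(k)>800:
            r=cv2.minAreaRect(k);b=cv2.boxPoints(r)
            lowest=sorted(b.tolist(),key=lambda p:-p[1])[:2];lowest.sort();D[n]['f'].append(lowest+sorted(sorted(b.tolist(),key=lambda p:p[1])[:2]))
    D[n]['f'].sort()
    hs=cv2.findContours(cv2.inRange(hsv,(0,120,60),(6,255,255))|cv2.inRange(hsv,(174,120,60),(180,255,255)),0,1)[0]
    k=max([k for k in hs if cv2.boundingRect(k)[1]<180],key=cv2.contourArea);print(n,"tray hull",[p[0].tolist() for p in cv2.approxPolyDP(cv2.convexHull(k),5,True)])
a,b=D["w1"],D["w2"]
for nm in("orange","blue"):
    if a[nm] and b[nm]:X,e=tri((a['c'],a[nm][0]),(b['c'],b[nm][0]));print(nm,X.round(4),np.round(e,4))
for fa,fb in zip(a['f'],b['f']):
    for p,q in zip(fa,fb):X,e=tri((a['c'],p),(b['c'],q));print("corner",np.round(p),np.round(q),X.round(4),np.round(e,4))
E
```

```text
w1 orange [[220.1, 212.0]] [71.0]
w1 blue [[378.9, 211.3]] [62.5]
w1 tray hull [[432, 103], [164, 106]]
w2 orange [] []
w2 blue [[277.2, 211.2], [407.3, 193.0]] [64.5, 140.0]
w2 tray hull [[334, 102], [67, 105]]
blue [ 0.5389 -0.1093  0.0681] [0.0001 0.0001]
corner [200. 222.] [258. 221.] [ 0.1676 -0.1644  0.9018] [0.0011 0.0011]
corner [241. 221.] [300. 221.] [ 0.1774 -0.25    0.8947] [0.0003 0.0003]
corner [197. 148.] [258. 146.] [ 0.3189 -0.1554  0.9281] [0.0012 0.0012]
corner [238. 147.] [300. 146.] [ 0.326  -0.2379  0.9216] [0.0002 0.0002]
corner [358. 221.] [331. 196.] [ 0.6477  0.018  -0.2239] [0.0405 0.0405]
corner [398. 226.] [380. 198.] [ 0.5819  0.0292 -0.0471] [0.048 0.048]
corner [368. 142.] [333. 133.] [ 0.5182  0.1087 -0.5159] [0.0142 0.0142]
corner [408. 147.] [382. 135.] [ 0.5306  0.3066 -0.6093] [0.0237 0.0237]
```

```bash
python3 - <<'E'
from h import *
D={}
for n,x0,x1 in(("w1",180,420),("w2",90,310)):
    im,c=load(n);d=D[n]={'c':c}
    d['o']=[cv2.minEnclosingCircle(k)[0] for k in blobs(im,(8,140,120),(22,255,255),30,(x0,170,x1,240))]
    d['b']=[cv2.minEnclosingCircle(k)[0] for k in blobs(im,(100,140,120),(125,255,255),30,(x0,180,x1,240))]
    hsv=cv2.cvtColor(im,cv2.COLOR_BGR2HSV)
    m=((hsv[...,1]<50)&(hsv[...,2]>160)).astype(np.uint8)*255; z=np.zeros_like(m);z[138:228,x0:x1]=255;m&=z
    m=cv2.morphologyEx(m,cv2.MORPH_OPEN,np.ones((3,3)))
    F=[]
    for k in cv2.findContours(m,0,1)[0]:
        if cv2.contourArea(k)>800:
            P=k[:,0].astype(float)
            F.append([P[np.argmax(P@np.array(w))] for w in((-1,1),(1,1),(-1,-1),(1,-1))])
    d['f']=sorted(F,key=lambda f:f[0][0]);print(n,np.round(d['o'],1).tolist(),np.round(d['b'],1).tolist(),np.array(d['f']).tolist())
a,b=D["w1"],D["w2"]
for nm in"ob":X,e=tri((a['c'],a[nm][0]),(b['c'],b[nm][0]));print(nm,X.round(4),np.round(e,4))
for fa,fb in zip(a['f'],b['f']):
    for p,q in zip(fa,fb):X,e=tri((a['c'],p),(b['c'],q));print("corner",X.round(4),np.round(e,4),"z=.068:",onz(a['c'],p,.068).round(4),onz(b['c'],q,.068).round(4))
E
```

```text
w1 [[220.1, 212.0]] [[378.9, 211.3]] [[[202.0, 221.0], [240.0, 221.0], [198.0, 147.0], [238.0, 147.0]], [[359.0, 221.0], [394.0, 221.0], [368.0, 147.0], [407.0, 148.0]]]
w2 [[119.9, 209.9]] [[277.2, 211.2]] [[[104.0, 219.0], [139.0, 219.0], [91.0, 147.0], [131.0, 147.0]], [[258.0, 220.0], [296.0, 221.0], [259.0, 146.0], [300.0, 146.0]]]
o [ 0.5494 -0.2992  0.0672] [0.0002 0.0002]
b [ 0.5389 -0.1093  0.0681] [0.0001 0.0001]
corner [ 0.5629 -0.3211  0.0665] [0. 0.] z=.068: [ 0.5622 -0.3208  0.068 ] [ 0.5622 -0.3203  0.068 ]
corner [ 0.5585 -0.2751  0.0702] [0.0002 0.0002] z=.068: [ 0.5597 -0.2752  0.068 ] [ 0.5593 -0.2761  0.068 ]
corner [ 0.473  -0.3243  0.0698] [0.0002 0.0002] z=.068: [ 0.4731 -0.3246  0.068 ] [ 0.4736 -0.3254  0.068 ]
corner [ 0.472  -0.2808  0.0632] [0.0003 0.0003] z=.068: [ 0.4709 -0.2806  0.068 ] [ 0.4714 -0.2787  0.068 ]
corner [ 0.5524 -0.1314  0.0677] [0.0004 0.0004] z=.068: [ 0.5527 -0.1315  0.068 ] [ 0.5518 -0.1315  0.068 ]
corner [ 0.553  -0.0846  0.0625] [0.0001 0.0001] z=.068: [ 0.5507 -0.0877  0.068 ] [ 0.5505 -0.0856  0.068 ]
corner [ 0.4631 -0.1358  0.0661] [0.0001 0.0001] z=.068: [ 0.4629 -0.1366  0.068 ] [ 0.4627 -0.1359  0.068 ]
corner [ 0.461  -0.0902  0.0655] [0.0006 0.0006] z=.068: [ 0.4613 -0.0915  0.068 ] [ 0.46   -0.0907  0.068 ]
```

Heights agree with the text: the dots are at z 0.067–0.068 and 190 mm apart, yaw 0.055. The stud centres are module2 (0.5388,-0.1093) and module0 (0.549,-0.299). I'll grasp module2 first.

Request:
apply_moves([
  [0,0,0,-2.4,1.3,0,-0.69],
  [0,0,0,-2.38,1.3,0,-0.69],
  [0,0,0,0,0,3.5,-0.69],
  [0,0,0,0,0,3.5,-0.69],
  [0,0,0,0,0,3.5,-0.69],
  [0,0,0,0,0,0,-0.69],
  [0,0,0,0,0,0,-0.69],
])

```text
clock: 3.8
tcp_pos: [0.5389, -0.1118, 0.1991]
tcp_rot: [0.085, -3.139, -0.0]
wrist_force: [0.0, -0.3, 0.9]
gripper_width: 0.072
```

```bash
python3 - <<'E'
from h import *
im,c=snap("w3");print(rel((.5388,-.1093,.094),down(.055)),bot.sense()["gripper_width"])
k=[cv2.minEnclosingCircle(k)[0] for k in blobs(im,(100,140,100),(125,255,255),60)];print(k,[onz(c,p,.068).round(4) for p in k])
cv2.imwrite("pics/w3v.png",im)
E
```

```text
(array([-0.0005,  0.0013, -0.0006]), array([ 0.1 ,  0.26, 10.63])) 0.07227654208619597
[(259.2105407714844, 207.3157958984375), (463.5, 159.0)] [array([ 0.5391, -0.1091,  0.068 ]), array([0.4918, 0.0446, 0.068 ])]
```

View pics/w3v.png

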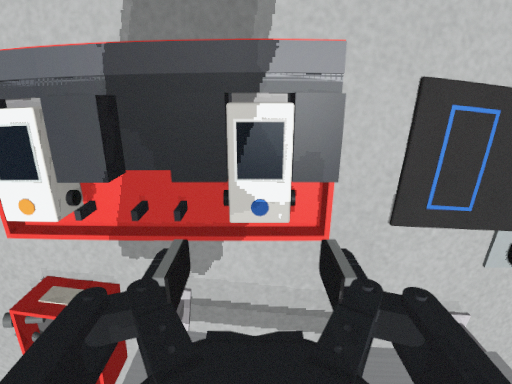

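The view shows the studs at (227,198) and (293,198), which fits z = 46 mm directly under the dot. The jaws are centred on them, so I descend and grip.

Request:
apply_moves([
  [0,0,0,0.1,0.26,3,-0.69],
  [0,0,0,0,0,3,-0.69],
  [0,0,0,0,0,3,-0.69],
  [0,0,0,0,0,1.6,-0.69],
  [0,0,0,0,0,0,-0.69],
  [0,0,0,0,0,0,1],
  [0,0,0,0,0,0,1],
  [0,0,0,0,0,0,1],
  [0,0,0,0,0,0,1],
  [0,0,0,0,0,0,1],
  [0,0,0,0,0,0,1],
], newtons=40)

```text
clock: 4.95
tcp_pos: [0.54, -0.1089, 0.0941]
tcp_rot: [-0.087, 3.136, -0.001]
wrist_force: [4.6, -0.8, 5.3]
gripper_width: 0.0592
```

Request:
apply_moves([
  [0,0,0,0,0,-0.6,1],
  [0,0,0,0,0,-0.8,1],
  [0,0,0,0,0,-0.8,1],
  [0,0,0,0,0,-0.8,1],
  [0,0,0,0,0,-0.8,1],
  [0,0,0,0,0,-0.8,1],
  [0,0,0,0,0,-0.8,1],
  [0,0,0,0,0,-0.8,1],
])

```text
clock: 5.75
tcp_pos: [0.538, -0.1085, 0.1556]
tcp_rot: [0.087, -3.14, -0.0]
wrist_force: [0.7, -0.4, -1.5]
gripper_width: 0.0589
```

Request:
apply_moves([
  [0,0,0,0,0,-1.5,1],
  [0,0,0,0,0,-1.5,1],
  [0,0,0,0,0,-1.5,1],
  [0,0,0,0,0,-1.5,1],
  [0,0,0,0,0,-1.5,1],
  [0,0,0,0,0,-1.5,1],
  [0,0,0,0,0,-1,1],
  [0,0,0,0,0,0,1],
  [0,0,0,0,0,0,1],
])

```text
clock: 6.65
tcp_pos: [0.538, -0.1085, 0.2547]
tcp_rot: [0.087, -3.14, -0.0]
wrist_force: [0.0, 0.1, -2.7]
gripper_width: 0.0592
```

```bash
python3 - <<'E'
from h import *
im,c=snap("w4");s=bot.capture("scene");cv2.imwrite("pics/s4.png",np.hstack([im,cv2.resize(s[100:290,130:383],(512,384))])[:, :1024:1])
a=cv2.imread("pics/s4.png");cv2.imwrite("pics/s4.png",cv2.resize(a,(800,300)))
print(rel((.464,.31,.25),down(0)))
E
```

```text
(array([ 0.0003, -0.0015,  0.0552]), array([ 7.36, 41.84,  0.4 ]))
```

View pics/s4.png

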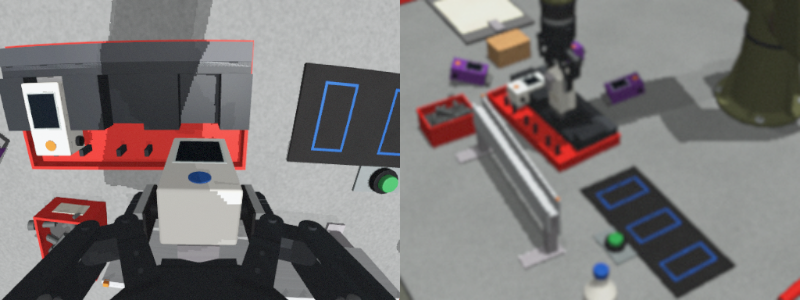

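Module2 hangs free below the gripper and the foam cutout is empty. I carry it to the +y outline of the pad, with the toe hovering just above it.

Request:
apply_moves([
  [0,0,0.055,0,0,0,1],
  [0,0,0,-0.2,1.5,0,1],
  [0,0,0,-0.2,3,0,1],
  [0,0,0,-0.2,3.95,0,1],
  [0,0,0,-0.2,3.95,0,1],
  [0,0,0,-0.2,3.95,0,1],
  [0,0,0,-0.2,3.95,0,1],
  [0,0,0,-0.2,3.95,0,1],
  [0,0,0,-0.2,3.95,0,1],
  [0,0,0,-0.2,3.95,0,1],
  [0,0,0,-0.2,3.95,0,1],
  [0,0,0,-0.2,3.5,0,1],
  [0,0,0,-0.23,2.5,0,1],
  [0,0,0,0,1.35,0,1],
  [0,0,0,0,0,0,1],
  [0,0,0,0,0,3,1],
  [0,0,0,0,0,3,1],
  [0,0,0,0,0,3,1],
  [0,0,0,0,0,1,1],
  [0,0,0,0,0,0,1],
])

```text
clock: 8.75
tcp_pos: [0.5612, 0.3242, 0.1533]
tcp_rot: [-0.001, -3.138, 0.004]
wrist_force: [-0.8, -0.4, -1.5]
gripper_width: 0.0591
```

```bash
python3 - <<'E'
from h import *
print(rel((.5623,.326,.146),down(0)))
im,c=snap("w5");s=bot.capture("scene");cv2.imwrite("pics/s5.png",cv2.resize(np.hstack([im,cv2.resize(s[170:300,200:373],(512,384))]),(800,300)))
E
```

```text
(array([-0.0023, -0.0033, -0.0008]), array([-0.11,  0.18,  0.73]))
```

View pics/s5.png

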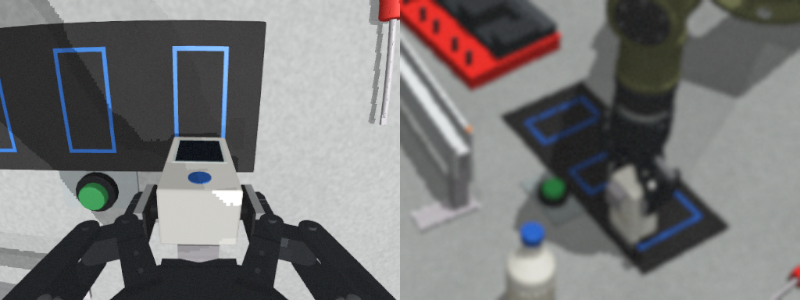

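Request:
apply_moves([
  [0,0,0,-0.1,0.18,0.5,1],
  [0,0,0,0,0,0.3,1],
  [0,0,0,0.52,0,0.1,1],
  [0,0,0,0.52,0,0.1,1],
  [0,0,0,0.52,0,0.1,1],
  [0,0,0,0.52,0,0.1,1],
  [0,0,0,0.98,0,0.43,1],
  [0,0,0,0.98,0,0.43,1],
  [0,0,0,1.22,0,0.43,1],
  [0,0,0,1.22,0,0.43,1],
  [0,0,0,0,0,0,1],
])

```text
clock: 9.95
tcp_pos: [0.496, 0.3275, 0.1252]
tcp_rot: [0.003, -3.139, 0.001]
wrist_force: [-4.2, 1.1, 6.0]
gripper_width: 0.059
```

Request:
apply_moves([
  [0,0,0,0.85,0,0.62,1],
  [0,0,0,0.85,0,0.62,1],
  [0,0,0,0.65,0,0.8,1],
  [0,0,0,0.65,0,0.8,1],
  [0,0,0,0.3,0,0.6,1],
  [0,0,0,0.3,0,0.6,1],
  [0,0,0,0.24,0,0.4,1],
  [0,0,0,0,0,0,1],
  [0,0,0,0,0,0,1],
])

```text
clock: 10.85
tcp_pos: [0.4602, 0.3277, 0.0813]
tcp_rot: [-0.0, 3.142, -0.0]
wrist_force: [-0.0, -1.2, -0.8]
gripper_width: 0.0591
```

```bash
python3 - <<'E'
from h import *
print(rel((.459,.326,.077),down(0)))
im,c=snap("w6");cv2.imwrite("pics/w6v.png",im)
E
```

```text
(array([-0.0002,  0.    ,  0.0001]), array([ 0.12, -0.17,  0.43]))
```

View pics/w6v.png

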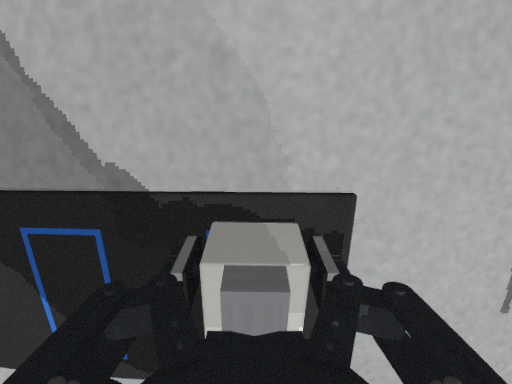

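The module is over: the hook is up and its end face is toward the robot. I lower it the last 4 mm, release and rise.

Request:
apply_moves([
  [0,0,0,0,0,0.2,1],
  [0,0,0,0,0,0.15,1],
  [0,0,0,0,0,0,1],
  [0,0,0,0,0,0,-0.69],
  [0,0,0,0,0,0,-0.69],
  [0,0,0,0,0,0,-0.69],
  [0,0,0,0,0,-2,-0.69],
  [0,0,0,0,0,-4,-0.69],
  [0,0,0,0,0,-4.8,-0.69],
  [0,0,0,0,0,-4.8,-0.69],
  [0,0,0,0,0,-4.8,-0.69],
  [0,0,0,0,0,0,-0.69],
])

```text
clock: 12.1
tcp_pos: [0.4629, 0.3297, 0.2894]
tcp_rot: [-0.0, 3.132, 0.011]
wrist_force: [0.9, 0.9, -0.6]
gripper_width: 0.0723
```

```bash
python3 - <<'E'
from h import *
im,c=snap("w7");cv2.imwrite("pics/w7v.png",im)
print(rel((.549,-.299,.29),down(.055)))
E
```

```text
(array([ 0.0044,  0.0066, -0.0548]), array([ -5.25, -63.18,  -0.4 ]))
```

View pics/w7v.png

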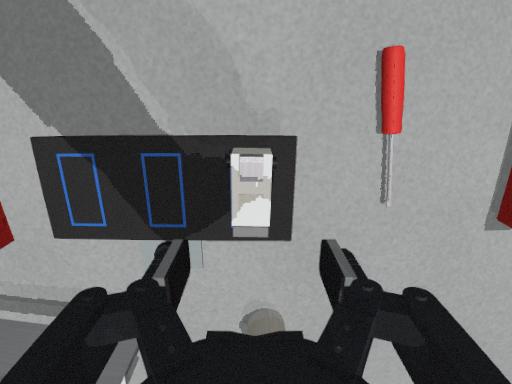

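Module2 lies flat and wholly on the pad at (250,190), hook up, and it's released. Next is module0.

Request:
apply_moves([
  [0,0,-0.055,0,0,0,-0.69],
  [0,0,0,-0.375,-4.51,0,-0.69],
  [0,0,0,-0.375,-4.51,0,-0.69],
  [0,0,0,-0.375,-4.51,0,-0.69],
  [0,0,0,-0.375,-4.51,0,-0.69],
  [0,0,0,-0.375,-4.51,0,-0.69],
  [0,0,0,-0.375,-4.51,0,-0.69],
  [0,0,0,-0.375,-4.51,0,-0.69],
  [0,0,0,-0.375,-4.51,0,-0.69],
  [0,0,0,-0.375,-4.51,0,-0.69],
  [0,0,0,-0.375,-4.51,0,-0.69],
  [0,0,0,-0.375,-4.51,0,-0.69],
  [0,0,0,-0.375,-4.51,0,-0.69],
  [0,0,0,-0.375,-4.51,0,-0.69],
  [0,0,0,-0.375,-4.51,0,-0.69],
  [0,0,0,0,0,4.5,-0.69],
  [0,0,0,0,0,4.5,-0.69],
  [0,0,0,0,0,0,-0.69],
  [0,0,0,0,0,0,-0.69],
])

```text
clock: 14.05
tcp_pos: [0.5463, -0.2992, 0.1908]
tcp_rot: [0.087, -3.137, -0.003]
wrist_force: [-0.4, -1.0, 1.1]
gripper_width: 0.072
```

```bash
python3 - <<'E'
from h import *
im,c=snap("w8")
for k in blobs(im,(8,140,100),(22,255,255),60):
    p=cv2.minEnclosingCircle(k)[0];print(np.round(p,1),onz(c,p,.068).round(4))
print(rel((.549,-.299,.094),down(.055)))
E
```

```text
[ 44.1 273.2] [ 0.6139 -0.4763  0.068 ]
[255.7 215.5] [ 0.5497 -0.2988  0.068 ]
(array([-0.0001,  0.0001,  0.0006]), array([-0.14,  0.06,  9.87]))
```

Request:
apply_moves([
  [0,0,0,-0.15,0.06,3,-0.69],
  [0,0,0,0,0,3,-0.69],
  [0,0,0,0,0,2.5,-0.69],
  [0,0,0,0,0,1.3,-0.69],
  [0,0,0,0,0,0,-0.69],
  [0,0,0,0,0,0,1],
  [0,0,0,0,0,0,1],
  [0,0,0,0,0,0,1],
  [0,0,0,0,0,0,1],
  [0,0,0,0,0,0,1],
  [0,0,0,0,0,0,1],
])

```text
clock: 15.2
tcp_pos: [0.5507, -0.2995, 0.0952]
tcp_rot: [-0.087, 3.136, -0.001]
wrist_force: [5.2, 2.1, 5.0]
gripper_width: 0.059
```

Request:
apply_moves([
  [0,0,0,0,0,-0.6,1],
  [0,0,0,0,0,-0.8,1],
  [0,0,0,0,0,-0.8,1],
  [0,0,0,0,0,-0.8,1],
  [0,0,0,0,0,-0.8,1],
  [0,0,0,0,0,-0.8,1],
  [0,0,0,0,0,-0.8,1],
  [0,0,0,0,0,-0.8,1],
  [0,0,0,0,0,-1.5,1],
  [0,0,0,0,0,-1.5,1],
  [0,0,0,0,0,-1.5,1],
  [0,0,0,0,0,-1.5,1],
  [0,0,0,0,0,-1.5,1],
  [0,0,0,0,0,-1.5,1],
  [0,0,0,0,0,-1,1],
  [0,0,0,0,0,0,1],
  [0,0,0,0,0,0,1],
])

```text
clock: 16.9
tcp_pos: [0.5487, -0.2991, 0.2556]
tcp_rot: [0.087, -3.14, -0.0]
wrist_force: [0.4, -0.6, -2.8]
gripper_width: 0.0587
```

```bash
python3 - <<'E'
from h import *
im,c=snap("w9");cv2.imwrite("pics/w9v.png",cv2.resize(im,(400,300)))
print(rel((.5623,.096,.25),down(0)))
E
```

```text
(array([ 0.0006, -0.001 ,  0.0552]), array([-1.38, 39.49,  0.5 ]))
```

View pics/w9v.png

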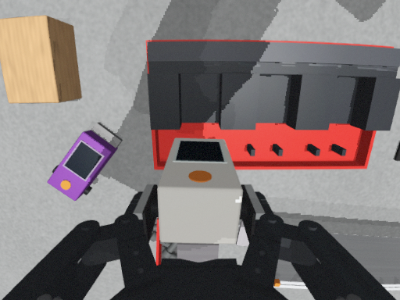

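Module0 is out and hanging. I carry it to the -y outline of the pad.

Request:
apply_moves([
  [0,0,0.055,0,0,0,1],
  [0,0,0,-0.13,1.5,0,1],
  [0,0,0,-0.13,3,0,1],
  [0,0,0,-0.13,4,0,1],
  [0,0,0,-0.13,4,0,1],
  [0,0,0,-0.13,4,0,1],
  [0,0,0,-0.13,4,0,1],
  [0,0,0,-0.13,4,0,1],
  [0,0,0,-0.13,4,0,1],
  [0,0,0,-0.13,4,0,1],
  [0,0,0,-0.13,3.5,0,1],
  [0,0,0,0,2.5,0,1],
  [0,0,0,0,1,0,1],
  [0,0,0,0,0,0,1],
  [0,0,0,0,0,3,1],
  [0,0,0,0,0,3,1],
  [0,0,0,0,0,3,1],
  [0,0,0,0,0,1.1,1],
  [0,0,0,0,0,0,1],
  [0,0,0,0,0,0,1],
])

```text
clock: 18.95
tcp_pos: [0.5623, 0.0954, 0.1558]
tcp_rot: [0.001, 3.141, 0.0]
wrist_force: [0.8, -0.6, -1.5]
gripper_width: 0.059
```

```bash
python3 - <<'E'
from h import *
print(rel((.5623,.096,.146),down(0)))
E
```

```text
(array([ 0.    ,  0.0009, -0.0005]), array([-0.  ,  0.06,  0.98]))
```

Request:
apply_moves([
  [0,0,0,0,0.06,0.6,1],
  [0,0,0,0,0,0.4,1],
  [0,0,0,0.52,0,0.1,1],
  [0,0,0,0.52,0,0.1,1],
  [0,0,0,0.52,0,0.1,1],
  [0,0,0,0.52,0,0.1,1],
  [0,0,0,0.98,0,0.43,1],
  [0,0,0,0.98,0,0.43,1],
  [0,0,0,1.22,0,0.43,1],
  [0,0,0,1.22,0,0.43,1],
  [0,0,0,0,0,0,1],
])

```text
clock: 20.05
tcp_pos: [0.4946, 0.0969, 0.1251]
tcp_rot: [0.002, -3.14, -0.002]
wrist_force: [-11.0, 1.0, 15.2]
gripper_width: 0.0589
```

Request:
apply_moves([
  [0,0,0,0.85,0,0.62,1],
  [0,0,0,0.85,0,0.62,1],
  [0,0,0,0.65,0,0.8,1],
  [0,0,0,0.65,0,0.8,1],
  [0,0,0,0.3,0,0.6,1],
  [0,0,0,0.3,0,0.6,1],
  [0,0,0,0.24,0,0.4,1],
  [0,0,0,0,0,0,1],
  [0,0,0,0,0,0,1],
])

```text
clock: 20.95
tcp_pos: [0.4584, 0.0964, 0.0791]
tcp_rot: [0.0, -3.141, 0.0]
wrist_force: [-0.3, -0.6, -1.5]
gripper_width: 0.0593
```

```bash
python3 - <<'E'
from h import *
print(rel((.459,.096,.077),down(0)))
im,c=snap("w10");b,_=load("w6");print(np.abs(im[200:340,180:330].astype(int)-b[200:340,180:330]).mean())
E
```

```text
(array([-0.0003, -0.0005,  0.0001]), array([-0.06, -0.04,  0.21]))
7.299142857142857
```

Request:
apply_moves([
  [0,0,0,0,0,0.2,1],
  [0,0,0,0,0,0,1],
  [0,0,0,0,0,0,-0.69],
  [0,0,0,0,0,0,-0.69],
  [0,0,0,0,0,0,-0.69],
  [0,0,0,0,0,-2,-0.69],
  [0,0,0,0,0,-4,-0.69],
  [0,0,0,0,0,-4.8,-0.69],
  [0,0,0,0,0,-4.8,-0.69],
  [0,0,0,0,0,-4.8,-0.69],
  [0,0,0,-1,1,0,1],
  [0,0,0,-2,2,0,1],
  [0,0,0,-2,3,0,1],
  [0,0,0,0,0,0,1],
  [0,0,0,0,0,0,1],
])

```text
clock: 22.5
tcp_pos: [0.5083, 0.1568, 0.2802]
tcp_rot: [0.002, -3.14, 0.001]
wrist_force: [-0.3, -0.1, -0.2]
gripper_width: 0.0004
```

```bash
python3 -c "
from h import *
snap('w11')"
```

Request:
apply_moves([
  [0,0,0,0,4,0,1],
  [0,0,0,0,4,0,1],
  [0,0,0,0,3,0,1],
  [0,0,0,0,0,0,1],
  [0,0,0,0,0,0,1],
])

```text
clock: 23.05
tcp_pos: [0.5078, 0.266, 0.2808]
tcp_rot: [0.001, -3.141, 0.002]
wrist_force: [-0.3, 0.5, 0.8]
gripper_width: 0.0002
```

```bash
python3 - <<'E'
from h import *
im,c=snap("w12b");a,ca=load("w11")
G=[]
for i in(a,im):
    k=max(blobs(i,(45,100,40),(85,255,255),40),key=cv2.contourArea);G.append(cv2.fitEllipse(k)[0] if len(k)>4 else None);print(cv2.boundingRect(k),G[-1])
X,e=tri((ca,G[0]),(c,G[1]));print("button",X.round(4),np.round(e,4))
cv2.imwrite("pics/w12v.png",cv2.resize(np.hstack([a,im]),(800,300)))
print(bot.sense()["gripper_width"],bot.sense()["tcp_pos"],rel((*X[:2],X[2]+.10),down(0)))
E
```

```text
(283, 226, 23, 23) (293.97076416015625, 236.94265747070312)
(201, 225, 23, 24) (211.8586883544922, 236.55255126953125)
button [0.6026 0.208  0.0203] [0.0002 0.0002]
-0.00029460185149021413 [0.50794978 0.26543823 0.28094788] (array([-0.001 , -0.0008, -0.0002]), array([-9.46, -5.75, 16.06]))
```

View pics/w12v.png

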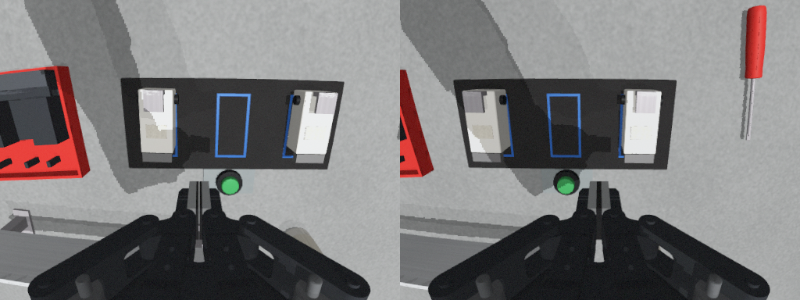

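Both modules lie flat and released on the pad, and the button top triangulates to (0.603, 0.208, 0.020). Now I press it.

Request:
apply_moves([
  [0,0,0,-3,-2,0,1],
  [0,0,0,-3.5,-2,0,1],
  [0,0,0,-2.95,-1.75,0,1],
  [0,0,0,0,0,4,1],
  [0,0,0,0,0,4,1],
  [0,0,0,0,0,4,1],
  [0,0,0,0,0,4,1],
  [0,0,0,0,0,1.5,1],
  [0,0,0,0,0,0.8,1],
  [0,0,0,0,0,0.3,1],
  [0,0,0,0,0,0,1],
])

```text
clock: 24.2
tcp_pos: [0.6038, 0.2088, 0.0968]
tcp_rot: [0.0, 3.14, 0.0]
wrist_force: [-2.0, -0.4, 2.7]
gripper_width: -0.0
```

Request:
apply_moves([
  [0,0,0,0,0,0.2,1],
  [0,0,0,0,0,0.1,1],
  [0,0,0,0,0,0,1],
  [0,0,0,0,0,0,1],
])

```text
clock: 24.6
tcp_pos: [0.6043, 0.2093, 0.0933]
tcp_rot: [-0.0, 3.139, 0.001]
wrist_force: [2.8, -1.5, 4.5]
gripper_width: -0.0003
```

Request:
apply_moves([
  [0,0,0,0,0,0.15,1],
  [0,0,0,0,0,0.1,1],
  [0,0,0,0,0,0,1],
  [0,0,0,0,0,0,1],
])

```text
clock: 25.0
tcp_pos: [0.6044, 0.2094, 0.0924]
tcp_rot: [-0.0, 3.138, 0.001]
wrist_force: [-2.3, -2.7, 19.0]
gripper_width: 0.0001
```

Request:
apply_moves([
  [0,0,0,0,0,0.15,1],
  [0,0,0,0,0,0.1,1],
  [0,0,0,0,0,0,1],
  [0,0,0,0,0,0,1],
])

```text
clock: 25.4
tcp_pos: [0.6045, 0.2093, 0.0921]
tcp_rot: [-0.0, 3.137, 0.002]
wrist_force: [-8.6, -4.2, 35.4]
gripper_width: -0.0001
```

The button bottomed: the force rose steeply at TCP z 0.0924 after about 6 mm of travel. I rise and survey the rail.

Request:
apply_moves([
  [0,0,0,0,0,-2,1],
  [0,0,0,0,0,-4.5,1],
  [0,0,0,0,0,-4.5,1],
  [0,0,0,0,0,-4.5,1],
  [0,0,0,0,0,-4.5,1],
  [0,0,0,0,0,-3.5,1],
  [0,0,0,-2.6,-3,0,1],
  [0,0,0,-2.6,-3,0,1],
  [0,0,0,-2.6,-3,0,1],
  [0,0,0,-2.6,-3,0,1],
  [0,0,0,0,-3,0,1],
  [0,0,0,0,-3,0,1],
  [0,0,0,0,0,0,1],
  [0,0,0,0,0,0,1],
])

```text
clock: 26.8
tcp_pos: [0.7068, 0.0287, 0.3213]
tcp_rot: [-0.002, -3.14, -0.002]
wrist_force: [0.4, -0.3, -0.0]
gripper_width: -0.0002
```

```bash
python3 -c "
from h import *
snap('w13')"
```

Request:
apply_moves([
  [0,0,0,0,-4,0,1],
  [0,0,0,0,-4,0,1],
  [0,0,0,0,-3,0,1],
  [0,0,0,0,0,0,1],
  [0,0,0,0,0,0,1],
])

```text
clock: 27.35
tcp_pos: [0.7071, -0.0801, 0.322]
tcp_rot: [0.001, -3.141, -0.002]
wrist_force: [0.2, 0.6, -0.5]
gripper_width: 0.0002
```

```bash
python3 - <<'E'
from h import *
im,c=snap("w14");a,ca=load("w13")
print(bot.sense()["tcp_pos"])
cv2.imwrite("pics/w14v.png",np.vstack([cv2.resize(a[100:280],(800,281)),cv2.resize(im[100:280],(800,281))]))
E
```

```text
[ 0.7070985  -0.0794616   0.32203889]
```

View pics/w14v.png

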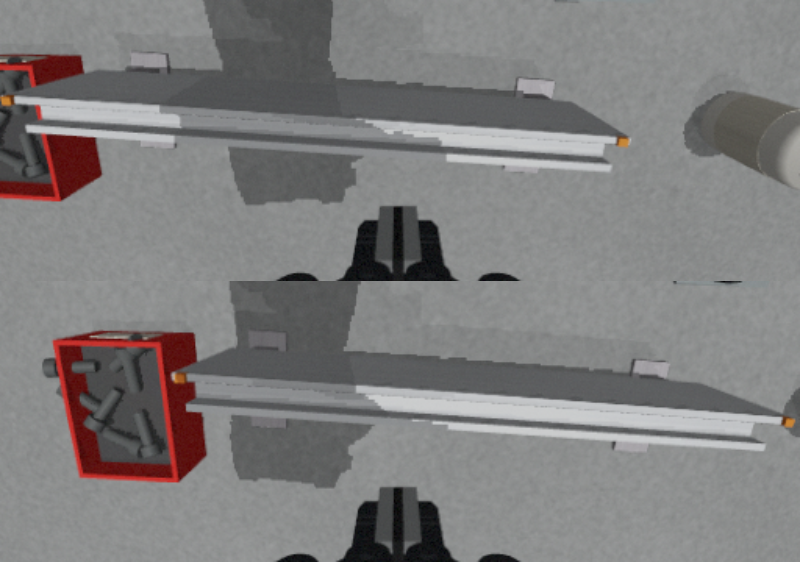

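The view shows the lip's top edge between orange end marks at about (4,164) and (398,190) in the first picture. The channel and rear wall are behind it, below in the picture.

```bash
python3 - <<'E'
from h import *
O=[];C=[]
for n in("w13","w14"):
    im,c=load(n);ks=[k for k in blobs(im,(8,150,120),(25,255,255),10,(0,140,512,215))]
    cs=sorted([np.array(cv2.boundingRect(k)) for k in ks],key=lambda r:r[0]);print(n,[r.tolist() for r in cs])
    O.append([r[:2]+(r[2:]-1)/2 for r in cs]);C.append(c)
    # front edge: dark plate -> brighter top, scanning down
    g=cv2.cvtColor(im,cv2.COLOR_BGR2GRAY).astype(float);P=[]
    if len(cs)>1:
        (x0,y0),(x1,y1)=O[-1][0],O[-1][-1]
        for u in range(int(x0)+25,int(x1)-20,4):
            v0=y0+(y1-y0)*(u-x0)/(x1-x0);r=np.arange(int(v0)-6,int(v0)+8);d=np.diff(g[r,u])
            if d.max()>25:P.append((u,r[np.argmax(d)]+.5))
        X=np.array([onz(c,p,.15) for p in P]);A=np.polyfit(X[:,1],X[:,0],1)
        for _ in range(3):
            q=np.abs(X[:,0]-np.polyval(A,X[:,1]));k=q<max(.0015,2*np.median(q));A=np.polyfit(X[k,1],X[k,0],1)
        print(n,"front edge x=%.4f+%.4f*y"%(A[1],A[0]),k.sum(),len(P),"resid",q[k].std().round(5))
for i in(0,-1):
    X,e=tri((C[0],O[0][i]),(C[1],O[1][i]));print("cap",X.round(4),np.round(e,4))
E
```

```text
w13 [[0, 162, 7, 6], [395, 188, 7, 6]]
w13 front edge x=0.6923+0.0743*y 83 85 resid 0.00014
w14 [[111, 159, 7, 7], [502, 188, 7, 5]]
w14 front edge x=0.6925+0.0735*y 83 83 resid 0.00014
cap [ 0.6796 -0.2058  0.1535] [0. 0.]
cap [0.7058 0.1592 0.1541] [0.0001 0.0001]
```

The lip centreline is x = 0.695 + 0.074·y, yaw -0.074, and the cap heights (0.154) agree with a 150 mm lip. Next I look at the modules on the pad again, in case one was knocked.

Request:
apply_moves([
  [0,0,0,2.45,2.9,0.2,-0.69],
  [0,0,0,2.45,2.9,0.2,-0.69],
  [0,0,0,2.45,2.9,0.2,-0.69],
  [0,0,0,2.45,2.9,0.2,-0.69],
  [0,0,0,2.45,2.9,0.2,-0.69],
  [0,0,0,2.45,2.9,0.2,-0.69],
  [0,0,0,2.45,2.9,0.2,-0.69],
  [0,0,0,2.45,2.9,0.2,-0.69],
  [0,0,0,2.45,2.9,0.2,-0.69],
  [0,0,0,2.45,2.9,0.2,-0.69],
  [0,0,0,0,0,0,-0.69],
  [0,0,0,0,0,0,-0.69],
])

```text
clock: 28.6
tcp_pos: [0.4611, 0.2107, 0.3025]
tcp_rot: [-0.007, 3.141, 0.0]
wrist_force: [-0.3, -0.3, 1.6]
gripper_width: 0.0724
```

```bash
cat >> h.py <<'E'
def whites(im,c,z=.046):
    h=cv2.cvtColor(im,cv2.COLOR_BGR2HSV);m=((h[...,1]<50)&(h[...,2]>115)).astype(np.uint8)*255
    ys,xs=np.mgrid[0:384:1,0:512:1]
    # keep only pixels whose rays meet the pad region at z
    P=cv2.undistortPoints(np.c_[xs.ravel(),ys.ravel()].astype(float)[:,None],c["mtx"],c["dist"])[:,0]
    d=np.c_[P,np.ones(len(P))]@c["R"];o=-c["R"].T@c["t"];q=o+d*((z-o[2])/d[:,2])[:,None]
    ok=((q[:,0]>.435)&(q[:,0]<.565)&(q[:,1]>.045)&(q[:,1]<.38)).reshape(384,512)
    m[~ok]=0;m=cv2.morphologyEx(m,cv2.MORPH_OPEN,np.ones((3,3)))
    for k in cv2.findContours(m,0,1)[0]:
        if cv2.contourArea(k)>400:
            w=np.array([onz(c,p[0],z)[:2] for p in k],np.float32)*1000
            r=cv2.minAreaRect(w);print("  white ctr",np.round(r[0],1),"size",np.round(r[1],1),"ang",round(r[2],1))
E
python3 - <<'E'
from h import *
for n in("w7","w11","w12b"):print(n);whites(*load(n))
im,c=snap("w15");print("w15");whites(im,c);print(bot.sense()["tcp_pos"].round(4),bot.sense()["gripper_width"])
cv2.imwrite("pics/w15v.png",im[60:270])
E
```

```text
w7
  white ctr [560.6 321.4] size [116.5   8.7] ang 89.9
  white ctr [494.9 325.9] size [ 48.3 111.8] ang 89.2
  white ctr [500.3 128.1] size [129.4 166.1] ang 0.0
w11
  white ctr [497.7 317.7] size [ 63.5 107.4] ang 88.8
  white ctr [488.6  96.3] size [51.2 93.2] ang 88.3
  white ctr [500.  367.8] size [ 24.3 129.5] ang 90.0
w12b
  white ctr [496.  96.] size [ 50.8 107.9] ang 87.3
  white ctr [497.6 324.2] size [ 51.5 107.6] ang 88.8
  white ctr [499.6  94. ] size [129.9  98.7] ang 0.5
  white ctr [499.8 374.6] size [ 11.2 128.6] ang 89.8
w15
  white ctr [514.8  69.5] size [99.6 49.9] ang 0.8
  white ctr [506.4 119.2] size [ 49.3 100.3] ang 86.8
  white ctr [494.6 323.4] size [ 53.7 111.1] ang 89.8
  white ctr [500.4 349.7] size [ 60.6 129.2] ang 90.0
[0.4618 0.2099 0.3025] 0.07231755601617434
```

View pics/w15v.png

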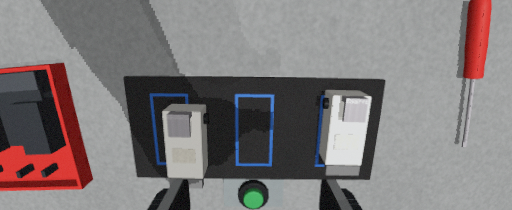

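Module0 has been knocked: it moved about +12 mm in x and +23 mm in y, still flat and wholly over the pad. Module2 is unchanged, so I pick it first by reversing the laying arc.

Request:
apply_moves([
  [0,0,0,0.1,3.9,0,-0.69],
  [0,0,0,0.1,3.9,0,-0.69],
  [0,0,0,0,3.9,0,-0.69],
  [0,0,0,0,0,4.5,-0.69],
  [0,0,0,0,0,4.5,-0.69],
  [0,0,0,0,0,4.5,-0.69],
  [0,0,0,0,0,4,-0.69],
  [0,0,0,0,0,3,-0.69],
  [0,0,0,0,0,1.7,-0.69],
  [0,0,0,0,0,0,-0.69],
  [0,0,0,0,0,0,-0.69],
])

```text
clock: 29.75
tcp_pos: [0.4607, 0.3257, 0.0804]
tcp_rot: [-0.001, -3.141, 0.0]
wrist_force: [-0.1, 1.2, 1.0]
gripper_width: 0.0721
```

Request:
apply_moves([
  [0,0,0,0,0,0,1],
  [0,0,0,0,0,0,1],
  [0,0,0,0,0,0,1],
  [0,0,0,0,0,0,1],
  [0,0,0,0,0,0,1],
  [0,0,0,-0.2,0,-0.92,1],
  [0,0,0,-0.42,0,-0.92,1],
  [0,0,0,-0.65,0,-0.9,1],
  [0,0,0,-0.65,0,-0.9,1],
  [0,0,0,-0.85,0,-0.8,1],
  [0,0,0,-0.85,0,-0.8,1],
  [0,0,0,-1.2,0,-0.6,1],
  [0,0,0,-1.2,0,-0.6,1],
  [0,0,0,-1,0,-1,1],
  [0,0,0,-1,0,-1.5,1],
  [0,0,0,-1,0,-2.5,1],
  [0,0,0,0,0,-3,1],
  [0,0,0,0,0,-3,1],
  [0,0,0,0,0,0,1],
  [0,0,0,0,0,0,1],
])

```text
clock: 31.75
tcp_pos: [0.5508, 0.326, 0.255]
tcp_rot: [0.0, 3.14, 0.001]
wrist_force: [-0.2, 0.1, -1.8]
gripper_width: 0.0588
```

```bash
python3 - <<'E'
from h import *
print(rel((.606,.067,.24),down(-.0738)))
E
```

```text
(array([0.0007, 0.0011, 0.0737]), array([ -7.41, -25.43,   1.5 ]))
```

Request:
apply_moves([
  [0,0,0.0737,0,0,0,1],
  [0,0,0,-0.7,-1.5,0,1],
  [0,0,0,-0.8,-3,0,1],
  [0,0,0,-1,-3.5,0,1],
  [0,0,0,-1,-3.5,0.2,1],
  [0,0,0,-1,-3.5,0.2,1],
  [0,0,0,-1,-3.5,0.2,1],
  [0,0,0,-0.9,-3,0.2,1],
  [0,0,0,-0.5,-2.5,0.2,1],
  [0,0,0,-0.5,-1.4,0,1],
  [0,0,0,0,0,0,1],
  [0,0,0,0,0,0,1],
  [0,0,0,0,0,0,1],
])

```text
clock: 33.05
tcp_pos: [0.6051, 0.0681, 0.2444]
tcp_rot: [-0.113, -3.139, -0.001]
wrist_force: [0.0, 0.0, -2.0]
gripper_width: 0.0588
```

```bash
python3 - <<'E'
from h import *
print(rel((.676,.0617,.238),down(-.0738)))
im,c=snap("w16");s=bot.capture("scene");q=cv2.resize(s[110:290,140:380],(512,384),interpolation=cv2.INTER_CUBIC)
cv2.imwrite("pics/s16.png",cv2.resize(np.hstack([im,q]),(800,300)))
# project expected plumb module corners vs seen: top end face corners
s=bot.sense();st=s["tcp_pos"]+np.array([0,0,-.052]);n=np.array([.9973,-.0737,0]);u=np.array([.0737,.9973,0]);up=np.array([0,0,1])
for zz in(.022,-.018):
  for y in(-.024,.024):print("end corner z%d y%d"%(zz*1e3,y*1e3),proj(c,st+up*.014-n*zz+u*y).round(1))
E
```

```text
(array([ 0.0004, -0.0005,  0.0016]), array([-7.12, -0.12,  0.64]))
end corner z22 y-24 [[201.7 239.3]]
end corner z22 y24 [[311.9 239.4]]
end corner z-18 y-24 [[207.2 312.2]]
end corner z-18 y24 [[305.8 312.2]]
```

View pics/s16.png

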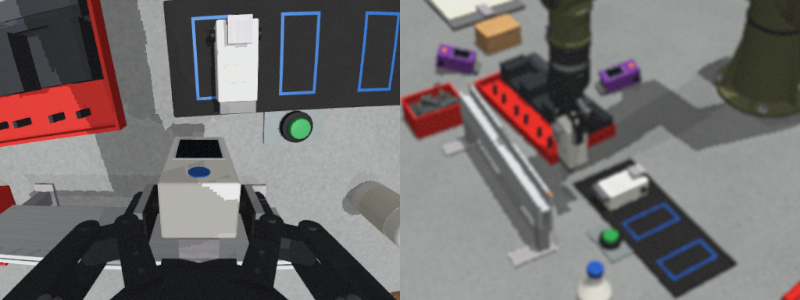

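Module2 hangs plumb with its window toward the robot. I move it in over the lip slowly.

Request:
apply_moves([
  [0,0,0,-0.6,-0.1,0.1,1],
  [0,0,0,-1,0,0.1,1],
  [0,0,0,-1.2,0,0.1,1],
  [0,0,0,-1.2,0,0.1,1],
  [0,0,0,-1.2,0,0,1],
  [0,0,0,-1,0,0,1],
  [0,0,0,-0.7,0,0,1],
  [0,0,0,-0.4,0,0,1],
  [0,0,0,0,0,0,1],
  [0,0,0,0,0,0,1],
])

```text
clock: 34.15
tcp_pos: [0.6778, 0.0609, 0.2405]
tcp_rot: [-0.115, -3.139, 0.0]
wrist_force: [-0.1, -0.5, -3.2]
gripper_width: 0.0587
```

```bash
python3 - <<'E'
from h import *
print(rel((.678,.0617,.194),down(-.0738)))
im,c=snap("w17");cv2.imwrite("pics/w17v.png",cv2.resize(im[130:370,90:420],(800,582),interpolation=cv2.INTER_CUBIC))
s=bot.sense();st=s["tcp_pos"]+np.array([0,0,-.052]);n=np.array([.9973,-.0737,0]);u=np.array([.0737,.9973,0]);up=np.array([0,0,1])
f=lambda X:((proj(c,X)-[90,130])*800/330).round(0).tolist()
for zz in(.022,-.018):
  for y in(-.024,.024):print("end corner z%d y%d"%(zz*1e3,y*1e3),f(st+up*.014-n*zz+u*y))
for y in(-.013,.013):print("bridge back corner",y,f(st+up*.014+n*.034+u*y))
for y in(-.06,.16):print("lip",y,f([.695+.0739*y,y,.15]))
E
```

```text
(array([-0.    , -0.0005,  0.0003]), array([-0.02,  0.08,  4.65]))
end corner z22 y-24 [[270.0, 264.0]]
end corner z22 y24 [[537.0, 264.0]]
end corner z-18 y-24 [[283.0, 441.0]]
end corner z-18 y24 [[523.0, 441.0]]
bridge back corner -0.013 [[341.0, 501.0]]
bridge back corner 0.013 [[465.0, 501.0]]
lip -0.06 [[-21.0, 309.0]]
lip 0.16 [[763.0, 310.0]]
```

View pics/w17v.png

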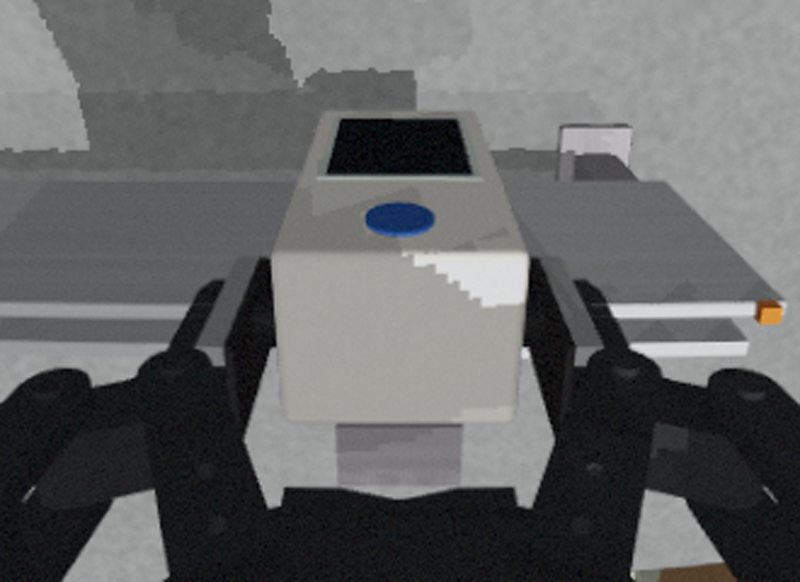

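Predicted and seen positions agree to within about 3 mm: the bridge back is at row 486 against 501 predicted, and the lip is exact. The studs sit roughly 3 mm toward the robot, so I go in 1.5 mm more and lower.

Request:
apply_moves([
  [0,0,0,-0.15,0,0,1],
  [0,0,0,0,0,0.5,1],
  [0,0,0,0,0,0.6,1],
  [0,0,0,0,0,0.6,1],
  [0,0,0,0,0,0.6,1],
  [0,0,0,0,0,0.6,1],
  [0,0,0,0,0,0.5,1],
  [0,0,0,0,0,0,1],
  [0,0,0,0,0,0,1],
])

```text
clock: 35.1
tcp_pos: [0.6795, 0.0608, 0.2065]
tcp_rot: [-0.115, -3.139, 0.0]
wrist_force: [-0.1, 0.8, -1.9]
gripper_width: 0.0589
```

Request:
apply_moves([
  [0,0,0,0,0,0.4,1],
  [0,0,0,0,0,0.4,1],
  [0,0,0,0,0,0.2,1],
  [0,0,0,0,0,0,1],
])

```text
clock: 35.5
tcp_pos: [0.6793, 0.0608, 0.1961]
tcp_rot: [-0.115, -3.139, 0.0]
wrist_force: [0.3, 0.3, -2.1]
gripper_width: 0.0585
```

Request:
apply_moves([
  [0,0,0,0,0,0.15,1],
  [0,0,0,0,0,0.15,1],
  [0,0,0,0,0,0,1],
  [0,0,0,0,0,0,1],
])

```text
clock: 35.9
tcp_pos: [0.6795, 0.0607, 0.1956]
tcp_rot: [0.115, 3.138, 0.0]
wrist_force: [-5.7, -0.8, 9.5]
gripper_width: 0.0589
```

Request:
apply_moves([
  [0,0,0,0,0,0.15,1],
  [0,0,0,0,0,0.15,1],
  [0,0,0,0,0,0,1],
  [0,0,0,0,0,0,1],
])

```text
clock: 36.3
tcp_pos: [0.6795, 0.0608, 0.1953]
tcp_rot: [0.115, 3.137, 0.001]
wrist_force: [-11.5, -1.2, 24.1]
gripper_width: 0.0587
```

Contact came at TCP z 0.1957, where a bridge resting on the lip puts it (a leg on the lip would have touched near 0.216). I unload, open and rise, then go and look at module0.

Request:
apply_moves([
  [0,0,0,0,0,-0.5,1],
  [0,0,0,0,0,0,1],
  [0,0,0,0,0,0,-0.69],
  [0,0,0,0,0,0,-0.69],
  [0,0,0,0,0,0,-0.69],
  [0,0,0,0,0,-1,-0.69],
  [0,0,0,0,0,-2.5,-0.69],
  [0,0,0,0,0,-3.5,-0.69],
  [0,0,0,0,0,-3,-0.69],
  [0,0,-0.0737,0,0,0,-0.69],
  [0,0,0,3.5,1,0,-0.69],
  [0,0,0,3.5,1,0,-0.69],
  [0,0,0,3.5,1,0,-0.69],
  [0,0,0,3.5,1,0,-0.69],
  [0,0,0,3.5,1,0,-0.69],
  [0,0,0,3.4,1,0,-0.69],
  [0,0,0,0,0,4,-0.69],
  [0,0,0,0,0,4,-0.69],
  [0,0,0,0,0,0,-0.69],
  [0,0,0,0,0,0,-0.69],
])

```text
clock: 38.3
tcp_pos: [0.4704, 0.1207, 0.2164]
tcp_rot: [0.0, -3.141, 0.0]
wrist_force: [0.3, -0.1, 0.9]
gripper_width: 0.0723
```

```bash
python3 - <<'E'
from h import *
im,c=snap("w18");print(bot.sense()["tcp_pos"].round(4),bot.sense()["gripper_width"])
whites(im,c)
g=cv2.cvtColor(im,cv2.COLOR_BGR2GRAY)
# studs: predicted pixel for stud ends at guess
for x in(.465,.470,.475):print(x,proj(c,[(x,.119-.03,.028),(x,.119+.03,.028)]).round(0).tolist())
# the module2 dot on the rail as seen by the top camera
t=bot.capture("top");cv2.imwrite("pics/t18.png",t);cv2.imwrite("pics/s18.png",bot.capture("scene"))
ct=cam("top")
for k in blobs(t,(105,120,60),(130,255,255),3,(220,140,320,175)):print("top blue",cv2.boundingRect(k))
print("pred module2 dot",proj(ct,[.695+.0739*.061-.0465,.063,.142]),)
a=cv2.resize(im[100:260,170:360],(690,580),interpolation=cv2.INTER_CUBIC)
b=cv2.resize(t[140:180,210:320],(690,250),interpolation=cv2.INTER_CUBIC)
cv2.imwrite("pics/v18.png",cv2.resize(a,(600,500)))
E
```

```text
[0.4715 0.1209 0.2174] 0.0720734709614733
  white ctr [510.3 118.2] size [131.7 109.4] ang 90.0
  white ctr [500.3 304.5] size [129.3 150.9] ang 0.0
0.465 [[223.0, 179.0], [285.0, 179.0]]
0.47 [[223.0, 184.0], [285.0, 184.0]]
0.475 [[223.0, 189.0], [285.0, 189.0]]
pred module2 dot [[244.27294094 164.17367184]]
```

```bash
python3 - <<'E'
from h import *
im,c=load("w18");g=cv2.GaussianBlur(cv2.cvtColor(im,cv2.COLOR_BGR2GRAY),(3,3),0).astype(float)
L=[]
for v in range(170,262,8):
    r=g[v,215:300];b=np.where(r>95)[0]
    if len(b):
        l,h=215+b[0],215+b[-1];A,B=onz(c,(l-.5,v),.046),onz(c,(h+.5,v),.046);print(v,l,h,A[:2].round(4),B[:2].round(4))
col=[g[v,254] for v in range(130,290,4)];print([int(x) for x in col])
col=[g[v,240] for v in range(130,290,4)];print([int(x) for x in col])
# dark discs next to the body
h=im[150:215,205:305]
cv2.imwrite("pics/v18.png",cv2.resize(im[120:290,170:340],(600,600),interpolation=cv2.INTER_CUBIC))
E
```

```text
170 252 255 [0.4511 0.1171] [0.4511 0.1206]
178 232 278 [0.4584 0.0991] [0.4585 0.1412]
186 229 281 [0.4659 0.0962] [0.466  0.1441]
194 229 281 [0.4736 0.0959] [0.4737 0.1444]
202 229 280 [0.4814 0.0957] [0.4815 0.1437]
210 229 280 [0.4894 0.0954] [0.4895 0.1439]
218 229 279 [0.4976 0.0952] [0.4976 0.1432]
226 229 279 [0.5059 0.0949] [0.5059 0.1435]
234 229 279 [0.5144 0.0946] [0.5144 0.1437]
242 229 279 [0.5231 0.0944] [0.5231 0.144 ]
250 229 278 [0.532  0.0941] [0.532  0.1432]
258 229 278 [0.5411 0.0938] [0.5411 0.1435]
[176, 177, 109, 54, 51, 51, 52, 54, 122, 125, 122, 133, 148, 144, 117, 137, 201, 152, 150, 150, 151, 151, 151, 202, 208, 233, 236, 245, 245, 245, 244, 245, 245, 245, 245, 232, 158, 158, 163, 188]
[175, 178, 105, 52, 53, 53, 53, 52, 128, 52, 53, 108, 144, 139, 162, 149, 162, 169, 169, 168, 168, 175, 171, 205, 207, 206, 190, 191, 201, 198, 191, 206, 212, 245, 245, 215, 159, 158, 163, 184]
```

```bash
python3 - <<'E'
from h import *
im,c=load("w18");g=cv2.cvtColor(im,cv2.COLOR_BGR2GRAY)
print(g[166:192,240].tolist());print(g[264:280,240].tolist())
print([onz(c,(240,174),.008)[:2].round(4),onz(c,(240,184),.046)[:2].round(4),onz(c,(240,270),.046)[:2].round(4)])
# discs beside the body: dark spots on the pad (pad grey ~52)
for v in range(176,204,3):print(v,g[v,216:232].tolist(),g[v,278:294].tolist())
E
```

```text
[52, 54, 52, 50, 55, 55, 59, 64, 110, 146, 147, 147, 146, 139, 141, 140, 137, 139, 141, 168, 177, 176, 161, 155, 143, 160]
[246, 245, 245, 245, 246, 246, 225, 165, 148, 159, 159, 159, 159, 158, 158, 157]
[array([0.465 , 0.1047]), array([0.4641, 0.1066]), array([0.5551, 0.1049])]
176 [36, 37, 39, 41, 38, 40, 33, 27, 22, 35, 36, 35, 37, 31, 32, 67] [106, 56, 57, 56, 61, 61, 59, 59, 55, 60, 52, 55, 55, 57, 54, 58]
179 [38, 37, 40, 37, 34, 41, 38, 38, 34, 33, 32, 32, 37, 40, 63, 117] [143, 102, 56, 56, 59, 56, 58, 59, 56, 52, 61, 52, 56, 58, 55, 59]
182 [39, 41, 35, 35, 38, 41, 38, 34, 35, 38, 35, 38, 35, 45, 92, 139] [150, 143, 92, 54, 59, 58, 53, 57, 55, 55, 60, 59, 58, 60, 56, 57]
185 [41, 42, 39, 38, 34, 36, 39, 29, 33, 24, 28, 30, 39, 96, 174, 177] [179, 178, 160, 82, 36, 39, 39, 42, 38, 41, 36, 39, 42, 59, 59, 60]
188 [36, 43, 37, 38, 39, 41, 38, 32, 32, 24, 32, 31, 49, 119, 183, 191] [245, 245, 241, 211, 29, 31, 32, 31, 34, 37, 36, 40, 46, 56, 56, 57]
191 [36, 35, 41, 39, 40, 33, 36, 39, 33, 29, 33, 33, 55, 131, 197, 210] [208, 205, 187, 122, 35, 44, 43, 45, 43, 35, 36, 39, 51, 59, 60, 57]
194 [37, 37, 37, 37, 39, 35, 41, 39, 46, 43, 39, 38, 53, 129, 198, 207] [207, 205, 179, 79, 38, 40, 42, 43, 43, 36, 34, 36, 44, 59, 59, 59]
197 [38, 41, 41, 39, 39, 38, 35, 30, 31, 30, 33, 29, 48, 125, 197, 207] [208, 204, 178, 63, 34, 32, 33, 35, 36, 38, 37, 33, 40, 53, 58, 61]
200 [40, 41, 37, 38, 39, 34, 35, 34, 33, 32, 27, 32, 46, 123, 198, 208] [206, 203, 179, 39, 27, 26, 30, 31, 37, 41, 37, 36, 44, 57, 57, 56]
203 [38, 38, 41, 39, 38, 42, 35, 42, 37, 41, 38, 39, 52, 121, 197, 206] [206, 201, 171, 37, 37, 35, 34, 38, 38, 38, 40, 39, 53, 57, 62, 58]
```

Two edge measures agree: module0's stud axis is at (0.478, 0.120), yaw -0.02. I descend and grip.

Request:
apply_moves([
  [0,0,0.02,-0.63,-0.08,0,-0.69],
  [0,0,0,0,0,4,-0.69],
  [0,0,0,0,0,4,-0.69],
  [0,0,0,0,0,3,-0.69],
  [0,0,0,0,0,2,-0.69],
  [0,0,0,0,0,0.6,-0.69],
  [0,0,0,0,0,0,-0.69],
  [0,0,0,0,0,0,1],
  [0,0,0,0,0,0,1],
  [0,0,0,0,0,0,1],
  [0,0,0,0,0,0,1],
  [0,0,0,0,0,0,1],
])

```text
clock: 39.65
tcp_pos: [0.4781, 0.1202, 0.0811]
tcp_rot: [0.031, 3.139, 0.001]
wrist_force: [-1.2, 0.6, 7.4]
gripper_width: 0.059
```

Request:
apply_moves([
  [0,0,0,-0.2,0,-0.92,1],
  [0,0,0,-0.42,0,-0.92,1],
  [0,0,0,-0.65,0,-0.9,1],
  [0,0,0,-0.65,0,-0.9,1],
  [0,0,0,-0.85,0,-0.8,1],
  [0,0,0,-0.85,0,-0.8,1],
  [0,0,0,-1.2,0,-0.6,1],
  [0,0,0,-1.2,0,-0.6,1],
  [0,0,0,-1,0,-1,1],
  [0,0,0,-1,0,-1.5,1],
  [0,0,0,-0.5,0,-2.5,1],
  [0,0,0,0,0,-3,1],
  [0,0,0,0,0,-3,1],
  [0,0,0,0,0,0,1],
  [0,0,0,0,0,0,1],
])

```text
clock: 41.15
tcp_pos: [0.5626, 0.1182, 0.2543]
tcp_rot: [0.031, 3.14, 0.0]
wrist_force: [0.0, -0.8, -2.1]
gripper_width: 0.0594
```

```bash
python3 - <<'E'
from h import *
print(rel((.596,-.093,.244),down(-.0738)))
E
```

```text
(array([0.0002, 0.0011, 0.0539]), array([ -4.89, -20.82,   1.03]))
```

Request:
apply_moves([
  [0,0,0.054,0,0,0,1],
  [0,0,0,-0.3,-1.5,0,1],
  [0,0,0,-0.4,-2.5,0,1],
  [0,0,0,-0.6,-3,0.2,1],
  [0,0,0,-0.6,-3,0.2,1],
  [0,0,0,-0.7,-3,0.2,1],
  [0,0,0,-0.7,-3,0.2,1],
  [0,0,0,-0.7,-2.3,0.2,1],
  [0,0,0,-0.5,-1.5,0,1],
  [0,0,0,-0.4,-1,0,1],
  [0,0,0,0,0,0,1],
  [0,0,0,0,0,0,1],
])

```text
clock: 42.35
tcp_pos: [0.5954, -0.0923, 0.2438]
tcp_rot: [-0.115, -3.139, -0.001]
wrist_force: [0.3, 0.5, -1.2]
gripper_width: 0.0587
```

```bash
python3 - <<'E'
from h import *
print(rel((.6668,-.0985,.240),down(-.0738)))
im,c=snap("w19");a,_=load("w16");g=lambda i:cv2.cvtColor(i,cv2.COLOR_BGR2GRAY)[:,256]
k=blobs(im,(8,140,60),(22,255,255),60,(200,180,320,260));print("orange",[cv2.boundingRect(x) for x in k])
k=blobs(a,(100,140,60),(125,255,255),60,(200,180,320,260));print("blue w16",[cv2.boundingRect(x) for x in k])
E
```

```text
(array([ 0.0006, -0.0006,  0.0005]), array([-7.17, -0.09,  0.38]))
orange [(240, 219, 28, 15)]
blue w16 [(241, 214, 28, 13)]
```

```bash
python3 - <<'E'
from h import *
for n in("w16","w19"):
    im,c=load(n);g=cv2.GaussianBlur(cv2.cvtColor(im,cv2.COLOR_BGR2GRAY),(5,5),0).astype(int)
    s=json.load(open(f"pics/{n}.json"));st=np.array(s["tcp_pos"])+[0,0,-.0525];nn=np.array([.9973,-.0737,0])
    print(n,"pred rows: front edge,back edge,bridge back",[proj(c,st+[0,0,.014]-nn*z)[0,1].round(1) for z in(.022,-.018,-.034)])
    for u in(225,256):
        d=np.diff(g[160:345,u]);i=np.where(np.abs(d)>12)[0];print(u,[(160+int(j),int(d[j])) for j in i])
E
```

```text
w16 pred rows: front edge,back edge,bridge back [np.float64(238.7), np.float64(311.4), np.float64(336.1)]
225 [(200, 22), (201, 38), (202, 30), (303, -20), (304, -20), (329, -17), (330, -26), (331, -19)]
256 [(177, -33), (178, -46), (179, -28), (200, 31), (201, 48), (202, 38), (212, -23), (213, -25), (214, -13), (224, 13), (225, 24), (226, 26), (227, 17), (303, -23), (304, -21), (334, -14), (335, -37), (336, -31)]
w19 pred rows: front edge,back edge,bridge back [np.float64(238.7), np.float64(311.4), np.float64(336.1)]
225 [(161, -15), (206, 30), (207, 40), (208, 21), (308, -14), (309, -22), (310, -21), (329, -18), (330, -26), (331, -20)]
256 [(160, -18), (161, -25), (162, -17), (181, -16), (182, -33), (183, -37), (184, -21), (205, 27), (206, 44), (207, 44), (208, 22), (218, -18), (219, -14), (231, 14), (232, 13), (308, -18), (309, -27), (310, -17), (333, -17), (334, -36), (335, -40), (336, -23)]
```

Module0 sits about 2.5 mm further forward in the grip than module2 did, so I aim for a standoff of 22.5 mm.

Request:
apply_moves([
  [0,0,0,-0.6,-0.1,0.1,1],
  [0,0,0,-1,0,0.1,1],
  [0,0,0,-1.2,0,0.1,1],
  [0,0,0,-1.2,0,0,1],
  [0,0,0,-1.1,0,0,1],
  [0,0,0,-0.9,0,0,1],
  [0,0,0,-0.6,0,0,1],
  [0,0,0,-0.4,0,0,1],
  [0,0,0,0,0,0,1],
  [0,0,0,0,0,0,1],
])

```text
clock: 43.4
tcp_pos: [0.665, -0.0989, 0.2409]
tcp_rot: [-0.116, -3.139, -0.0]
wrist_force: [-0.3, -0.2, -2.2]
gripper_width: 0.0586
```

Request:
apply_moves([
  [0,0,0,0,0,0.5,1],
  [0,0,0,0,0,0.6,1],
  [0,0,0,0,0,0.6,1],
  [0,0,0,0,0,0.6,1],
  [0,0,0,0,0,0.6,1],
  [0,0,0,0,0,0.5,1],
  [0,0,0,0,0,0,1],
  [0,0,0,0,0,0,1],
])

```text
clock: 44.2
tcp_pos: [0.6653, -0.099, 0.2069]
tcp_rot: [-0.116, -3.139, 0.0]
wrist_force: [-0.0, 0.9, -2.8]
gripper_width: 0.0588
```

Request:
apply_moves([
  [0,0,0,0,0,0.4,1],
  [0,0,0,0,0,0.4,1],
  [0,0,0,0,0,0.2,1],
  [0,0,0,0,0,0.15,1],
  [0,0,0,0,0,0.15,1],
  [0,0,0,0,0,0,1],
  [0,0,0,0,0,0,1],
])

```text
clock: 44.9
tcp_pos: [0.6652, -0.0989, 0.195]
tcp_rot: [0.116, 3.139, 0.0]
wrist_force: [-2.4, 1.2, 6.1]
gripper_width: 0.0594
```

Request:
apply_moves([
  [0,0,0,0,0,0.15,1],
  [0,0,0,0,0,0,1],
  [0,0,0,0,0,-0.3,1],
  [0,0,0,0,0,0,1],
  [0,0,0,0,0,0,-0.69],
  [0,0,0,0,0,0,-0.69],
  [0,0,0,0,0,0,-0.69],
  [0,0,0,0,0,-1,-0.69],
  [0,0,0,0,0,-2.5,-0.69],
  [0,0,0,0,0,-4,-0.69],
  [0,0,0,0,0,-4,-0.69],
  [0,0,0,-0.5,2,-2,-0.69],
  [0,0,0,-1.5,3,-1,-0.69],
  [0,0,0,-1.5,3,0,-0.69],
  [0,0,0,0,0,0,-0.69],
  [0,0,0,0,0,0,-0.69],
])

```text
clock: 46.5
tcp_pos: [0.7062, -0.0211, 0.3407]
tcp_rot: [-0.114, -3.139, 0.001]
wrist_force: [-0.9, -0.4, -0.4]
gripper_width: 0.0723
```

```bash
python3 - <<'E'
from h import *
im,c=snap("w20");print(bot.sense()["tcp_pos"].round(4),bot.sense()["wrist_force"].round(1))
s=bot.capture("scene")
a=cv2.resize(im[80:290,40:472],(800,389),interpolation=cv2.INTER_CUBIC)
b=cv2.resize(s[150:270,160:280],(210,210),interpolation=cv2.INTER_CUBIC);t=bot.capture("top");t2=cv2.resize(t[140:180,210:320],(578,210),interpolation=cv2.INTER_CUBIC)
cv2.imwrite("pics/v20.png",np.vstack([a,np.hstack([b,t2,np.zeros((210,12,3),np.uint8)])]))
E
```

```text
[ 0.7059 -0.0218  0.3407] [-0.1  0.4  0.1]
```

View pics/v20.png

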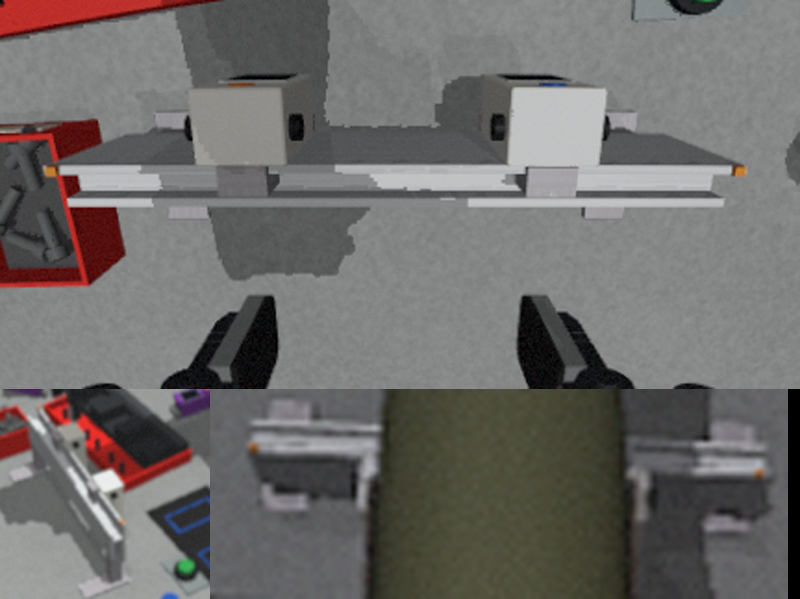

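Both modules hang level, with their bridges over the lip at (243,180) and (551,180) and their windows toward the robot. The gripper is clear, so I hand in.

```bash
python3 -c "
from plant import bot
print(bot.finish_job())"
```

```text
the job is handed in; nothing more can be done
None
```

The job is done and handed in at about 46 s of the 210 s allowed. Two modules were there: module0 (orange) and module2 (blue); module1 was absent.

- **Foam to pad:** I raised each module stud end first, then laid it window down on the black pad and let go.
- **Button:** I pressed it with both modules lying flat and released. The force climbed from 4.5 N to 35 N at the stop after about 6 mm of travel. I could not read the button's own travel, so "fully pressed" rests on that.
- **Rail:** I hung module2 near y = +0.06 m and module0 near y = -0.10 m.

**Knock:** Module0 was found about 19 mm further in x and 24 mm in y from where I laid it. That happened some time between just before the press and the next look. By measurement it was still flat and wholly on the pad, with its toe 6–8 mm from the edge, so I did not press again. I measured it afresh and regrasped it there.

**Last checks:**
- Both lowerings met contact at TCP z of about 0.195 m, where a bridge resting on the lip puts it (0.194 m calculated).
- The final wrist picture shows both bridges over the lip, the hooks in the channel and the windows away from the rail. The gripper was open and clear, with no force on it.

**Disagreements:**
- Module2's studs sat about 3 mm off the gripper's centre line, which I allowed for when hanging it.
- The marks on the lip's ends measured 4 mm above the stated lip height.
- In the final top-camera picture the arm hid most of both modules, so that view added little.

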